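# Rehang the lift-off door of a bench cabinet

### The job

The green door of the small parts cabinet has been taken off and stands in the wooden stand. Put it back: with the door standing well open (at least half way to a right angle), lower both of its hinge tubes fully home onto the two upright hinge pins, then swing it shut against the rubber stops and let go. Do not let the door fall over, and leave the tool pot, the jar and the hammer where they are.

Things in the scene. Friction and masses are not known exactly. Their poses are not given: they have to be found in the camera images.
- cabinet: Small open-fronted green steel cabinet, fixed to the bench, 110 deep (x) x 160 wide (y) x 190 mm high. Origin: centre of its underside. +x points out of the open front (front rim at x = 55 mm), +y to its hinge side, z up. Its slotted hinge strip, with two upright brass pins, is fastened anywhere within 7 mm either side of mid slot along y, never in x or z: feel or look for it.
- hinge_low (a point): Mid-slot place of the lower hinge pin's foot, on its bracket's top, where the tube comes to sit: cabinet x = 71, y = 85, z = 40 mm; axes as the cabinet's. The real pin stands up to 7 mm off along y, either way; same x, z. Rigid pin 9 mm in diameter, 22 mm long above the bracket, with a half-round tip. Bracket 28 (x) x 24 mm (y).
- hinge_up (a point): The same for the upper pin: an equal pin straight above the lower one, its bracket's top at z = 140 mm. Both pins shift together, so the tubes meet both tips at once. Pressing on the tips with more than a few newtons slowly twists the door in the fingers. Axes as the cabinet's.
- stop (a point): Front of the upper of two rubber stops (5 mm thick, 45 and 150 mm up) on the front rim at the cabinet's free side: cabinet x = 60, y = -44, z = 150 mm. Shut, the back of the door lies against or within about 1 mm of them.
- door: Loose green door, 0.3 to 0.65 kg, panel 20 thick (x) x 130 wide (y) x 170 mm high. Origin: centre of the panel's underside; z up, +x its outer face, +y its hinge side. Hung and shut, its axes match the cabinet's; it opens counterclockwise seen from above (yaw grows). Hung home its underside is 15 mm above the bench, its top 185 mm. Its bare top edge can be pinched across the 20 mm.
- knuckle_low (a point): Centre of the lower mouth of the door's lower hinge tube, beyond the hinge edge: door x = 0, y = 79, z = 25 mm; axes as the door's. Steel tube 24 mm outside, 11.4 mm bore, 25 mm tall, open through, no chamfer. On its pin it turns freely with 1.2 mm play all round, so the hung door sags slightly and stays at whatever angle it is left.
- knuckle_up (a point): The same for the upper tube: door x = 0, y = 79, z = 125 mm, on one axis with the lower tube. Axes as the door's.
- free_edge (a point): Middle of the door's free edge, away from the hinge: door x = 0, y = -65, z = 85 mm. Hung and shut it lies about 71 mm ahead (x) of the cabinet's origin. A black knob, 22 mm across, stands out 28 mm from the panel's mid-plane on the outer face at door y = -45, z = 85 mm.
- stand: Fixed wooden stand, 110 (x) x 116 mm (y), base 10 mm thick with two pairs of blocks to 50 mm height, leaving a slot 22 mm wide along its y, in which the door stands upright, its underside 10 mm above the bench. Origin: centre of its underside. The door lifts straight up out of it. The door's axes match the stand's at the start.
- tool_pot: White pot with screwdrivers, 76 mm across, 133 mm high with the tools; leave alone. Origin: centre of its underside.
- jar: Amber jar with a red cap, 64 mm across, 85 mm high; leave alone. Origin: centre of its underside.
- hammer: Hammer lying on the bench, about 240 mm long; leave alone. Origin: under its middle, its x along the handle.
Things that resemble listed ones, but are neither listed nor needed, are in the scene too. There is more than one size of the door; the job needs the middle-sized.

How it is judged (in metres and radians):
On the way:
1. the door hangs on both pins, fully home, while standing well open (horizontal distance between knuckle_low and hinge_low below 0.0095 m and horizontal distance between knuckle_up and hinge_up below 0.0105 m and z of knuckle_low in the frame of hinge_low between -0.004 and 0.004 m and z of knuckle_up in the frame of hinge_up below 0.004 m and angle between door's own z axis and vertical below 0.07 rad and x of free_edge in the frame of cabinet above 0.12 m), for 0.2 s.
At the end, for the whole second after the job is handed in: Both tubes sit fully home on their pins (tube mouths within 4 mm of the brackets' height, which only a threaded tube can reach, and within about 10 mm sideways of mid slot), the door is upright within 4 degrees, shut (its free edge within 10 mm of the fully shut place), at rest and let go (horizontal distance between knuckle_low and hinge_low below 0.0095 m and horizontal distance between knuckle_up and hinge_up below 0.0105 m and z of knuckle_low in the frame of hinge_low between -0.004 and 0.004 m and z of knuckle_up in the frame of hinge_up below 0.004 m and angle between door's own z axis and vertical below 0.07 rad and x of free_edge in the frame of cabinet between 0.061 and 0.081 m and y of free_edge in the frame of cabinet below 0 m and linear speed of door below 0.02 m/s); the robot touches nothing.
It fails at once if the door falls over (angle between door's own z axis and vertical above 0.7 rad).
It fails at once if the tool pot is moved more than 30 mm (distance of tool_pot from where it was at the start of the episode above 0.03 m).
It fails at once if the jar is moved more than 30 mm (distance of jar from where it was at the start of the episode above 0.03 m).
It fails at once if the hammer is moved more than 30 mm (distance of hammer from where it was at the start of the episode above 0.03 m).
It also fails if it takes over 72 s, if anything falls off the work surface, if the arm or the gripper's body presses on something with over 40 N, if the wrist force passes 120 N, or if a joint passes its speed limit or range.

### The arm

A 6-joint arm with a two-finger parallel gripper is mounted at the origin on the work surface. World frame = base frame: x ahead of the robot, y to its left, z up, the work surface at z = 0. Lengths are in m, angles in degrees, forces in N, time in s.
With the tool pointing down it reaches from about 0.4 to 0.825 m from the base axis. Payload 7 kg.
Tool frame: the origin (TCP) lies at the very end of the fingers, on their centre line; the grasp point (between the pads) lies 19 mm behind it (r.grasp_offset is the z of the grasp point in the tool frame, in m); z points along the fingers, y is the direction in which the jaws open and shut (so a half turn about z gives the same grasp; the last joint's range is limited). The gripper opens to 88 mm and grips with 3 to 60 N. Pads are 19 mm wide; open, the fingers measure 130 mm over their backs; the gripper's body (78 mm by 193 mm) begins 47 mm behind the grasp point.
Start: joints at [88.413, 20.546, 0.682, 0, -70.136, -16.507], TCP at [0.21, 0.642, 0.227] pointing down, gripper open.
Joint ranges: [-176.03, 176.03], [-82.01, 121.73], [-58.28, 71.71], [-173.87, 95.51], [-174.79, -0.11], [-173.66, 173.66]. Speed limits (degrees/s): [136.94, 136.94, 172.46, 180, 180, 180].

### API

Orientations are given as [roll, pitch, yaw] about the fixed x, y, z axes, in that order (R = Rz(yaw) Ry(pitch) Rx(roll)).
In Python, from plant import r gives the robot as it stands.
- The arm moves only by the tool carry_out, never from a script. Its argument "plan" is a list of rows, each a list of 6 numbers: the shift along the world's x, y, z in m, then the turn, a rotation vector about the world's x, y, z in rad. In form: [[tx, ty, tz, wx, wy, wz], ...]. A call has 1 to 12 rows; each row shifts and turns the pose as measured when the row begins; what a row does not reach is not made up. A row lasts 1/12 s, in which the tool goes at most 41.7 mm and 7.16 degrees, less where a joint would pass 70% of its speed; a pose out of reach is approached as far as the arm can. A call with a gripper value outside its range is refused whole. "fingers" is the closure, from -1 (fully open) to 1 (shut), set as the call begins (left out, the last holds). The fingers move at their own pace and stop on an object; "force" is the grip in N (left out, the last holds). Time passes only in rows, so rows that do not move let the fingers close. It gives the time, the measured TCP pose, the force and the opening at its end, in the units of the state.
- r.get_state(): the state, without advancing time (a new reading comes with each control period).
- r.capture(name): name is "side" or "top"; returns the picture (480x640x3 uint8, red, green, blue); there is no depth.
- r.camera_model(name): a dict with "fov_y" (degrees; the focal length in pixels is half the picture's height over the tangent of half this angle, whatever the lens; pixels are square), "cx", "cy" (the principal point, pixels), "k1" (the pictures are not rectified: a ray, as slopes to the right and down, at radius r is drawn at 1 + k1 r^2 times it, then the intrinsics apply), "R" (3x3) and "t" (3): a world point X has camera coordinates R X + t. Camera axes: x right, y down, z forward; pixel columns grow to the right and rows downward; lengths in m; the calibration is good to about 2 mm. A picture is of the moment at which its call begins. camera_model takes no time and is no camera call.
- r.close_job(): hands the job in, once; it reports no verdict.
The state is a dict: "time_s": time; "joints": joint angles; "qd": joint speeds; "joint_torque": joint torques, N m; "tcp_pos": TCP position; "eef_rot": TCP orientation; "contact_force": force on the tool from outside, world axes, zero at the start; "moment": the same for the moment, N m; "gripper_width": finger opening in m.
Only numpy, scipy, OpenCV 4.12 (cv2) and the standard library are available. Lean on these libraries where they do the work, as an engineer would, in place of code of your own. Each camera call takes 0.05 s, during which the arm holds its last target.

## Working session

There is one attempt and no reset: what is moved stays moved. The work goes in short steps, Python scripts to look and compute and a tool call to move; the robot and the scene stay as the last step left them, time stands still between calls to the robot, and variables do not carry over. Pictures are saved under pics/ and viewed, and the job is handed in when it is done.

Besides the shell and the picture viewer there is one more tool, called after "Emit:" by a JSON object that holds its "api" and its "payload". carry_out: Moves the arm, as the interface text tells. Its arguments: {"type":"object","properties":{"plan":{"type":"array"},"fingers":{"type":"number"},"force":{"type":"number"}},"required":["plan"]}

```bash
mkdir -p pics; ls; python3 - <<'E'
from plant import r
import cv2, json
for n in ("side","top"):
    cv2.imwrite(f"pics/{n}0.png", r.capture(n)[:,:,::-1])
    print(n, r.camera_model(n))
print(r.get_state(), r.grasp_offset)
E
```

```text
pics
side {'fov_y': 43.65537842726563, 'cx': 314.225243395427, 'cy': 242.28036764215855, 'k1': -0.08881587429837706, 'R': array([[ 0.95207743, -0.3057766 , -0.0070168 ],
       [-0.22074729, -0.67108586, -0.70775306],
       [ 0.21170545,  0.67538466, -0.70642506]]), 't': array([-0.42344741,  0.29256649,  0.79160221])}
top {'fov_y': 43.003039211995805, 'cx': 327.01385491229695, 'cy': 234.23396087461293, 'k1': -0.11907395979609675, 'R': array([[-0.00827918, -0.99991866, -0.00970163],
       [-0.9840123 ,  0.00987282, -0.17782664],
       [ 0.17790796,  0.00807427, -0.98401401]]), 't': array([0.17633199, 0.5315834 , 1.0072437 ])}
{'time_s': 0.1, 'joints': array([ 8.84143637e+01,  2.05878177e+01,  6.39516054e-01, -1.72016600e-02,
       -7.01370570e+01, -1.65080249e+01]), 'qd': array([-0.01193446, -0.10014559, -0.04407371,  0.00339375,  0.00225016,
       -0.06396407]), 'joint_torque': array([-1.65970010e-03, -5.84164703e+01,  2.93750829e+01,  7.01546922e+00,
        1.01626298e-02, -5.98148654e-05]), 'tcp_pos': array([0.20951608, 0.64119774, 0.22571632]), 'eef_rot': array([ 1.79913565e+02, -8.75176680e-03, -1.80995112e+01]), 'contact_force': array([ 0.17544142,  0.66077016, -0.83789656]), 'moment': array([ 0.03309977, -0.02723091, -0.01673162]), 'gripper_width': 0.08764542846370638} -0.0188
```

View pics/side0.png

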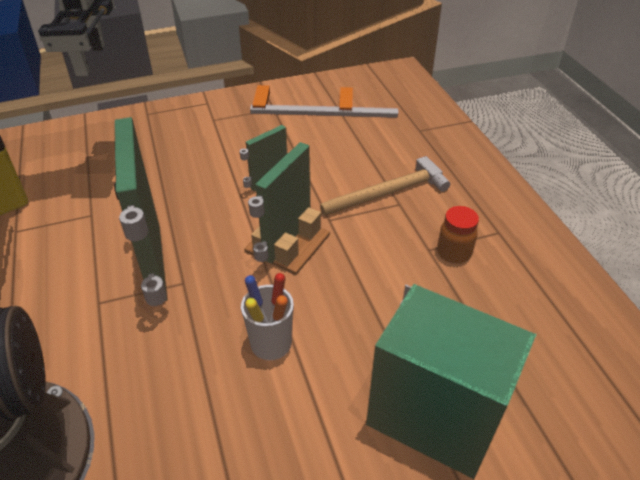

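View pics/top0.png

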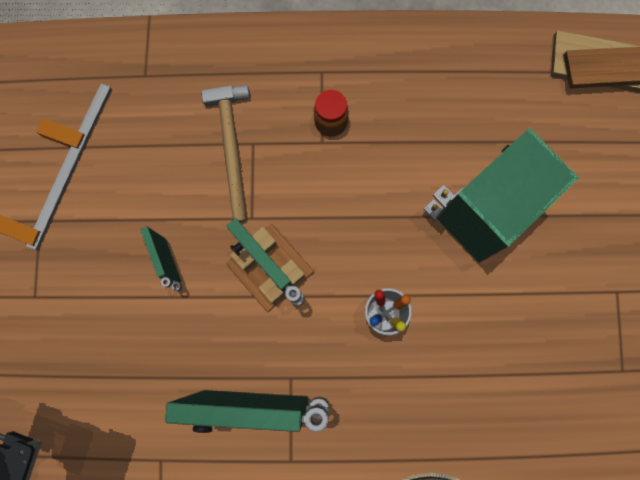

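Candidates for the door (top view): large door lying at (240,411), small one at (162,258), middle one in the wooden stand at (260,252). The one in the stand fits the description; I'll check it in close crops.

```bash
cat > h.py <<'E'
import numpy as np, cv2
from plant import r
CM={n:r.camera_model(n) for n in("side","top")}
def proj(n,X):
    c=CM[n];X=np.atleast_2d(X);p=X@np.array(c["R"]).T+c["t"]
    s=p[:,:2]/p[:,2:];f=240/np.tan(np.radians(c["fov_y"]/2))
    s=s*(1+c["k1"]*(s**2).sum(1,keepdims=True))
    return s*f+[c["cx"],c["cy"]]
def ray(n,uv):
    c=CM[n];f=240/np.tan(np.radians(c["fov_y"]/2));d=(np.array(uv,float)-[c["cx"],c["cy"]])/f;s=d.copy()
    for _ in range(20): s=d/(1+c["k1"]*(s@s))
    R=np.array(c["R"]);return -R.T@c["t"], R.T@np.array([*s,1])
def atz(n,uv,z):
    o,d=ray(n,uv);return o+d*(z-o[2])/d[2]
def crop(img,x0,y0,w,h,k,name):
    c=cv2.resize(img[y0:y0+h,x0:x0+w],None,fx=k,fy=k,interpolation=cv2.INTER_CUBIC)
    for x in range((x0+9)//10*10,x0+w,10): 
        cv2.line(c,((x-x0)*k,0),((x-x0)*k,8 if x%50 else 16),(255,255,255),1)
        if x%20==0: cv2.putText(c,str(x),((x-x0)*k,22),0,.35,(255,255,255))
    for y in range((y0+9)//10*10,y0+h,10):
        cv2.line(c,(0,(y-y0)*k),(8,(y-y0)*k),(255,255,255),1)
        if y%20==0: cv2.putText(c,str(y),(10,(y-y0)*k+4),0,.35,(255,255,255))
    cv2.imwrite("pics/"+name,c)
def frame(x,y,yaw):
    c,s=np.cos(yaw),np.sin(yaw)
    return lambda P:(np.atleast_2d(P)@np.array([[c,s,0],[-s,c,0],[0,0,1]])+[x,y,0])
E
python3 - <<'E'
from h import *
t=cv2.imread("pics/top0.png");s=cv2.imread("pics/side0.png")
crop(t,220,200,120,120,5,"c1.png");crop(t,415,115,170,150,4,"c2.png")
crop(s,230,120,110,160,4,"c3.png");crop(s,360,270,180,205,3,"c4.png")
E
```

```text
(no output)
```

View pics/c1.png

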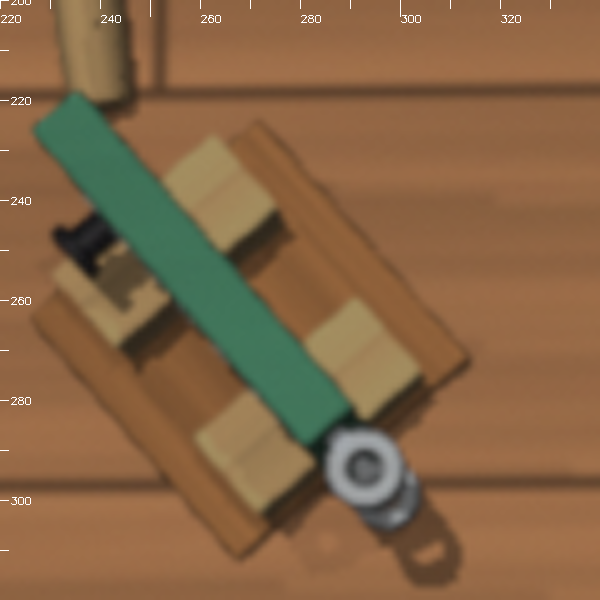

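View pics/c2.png

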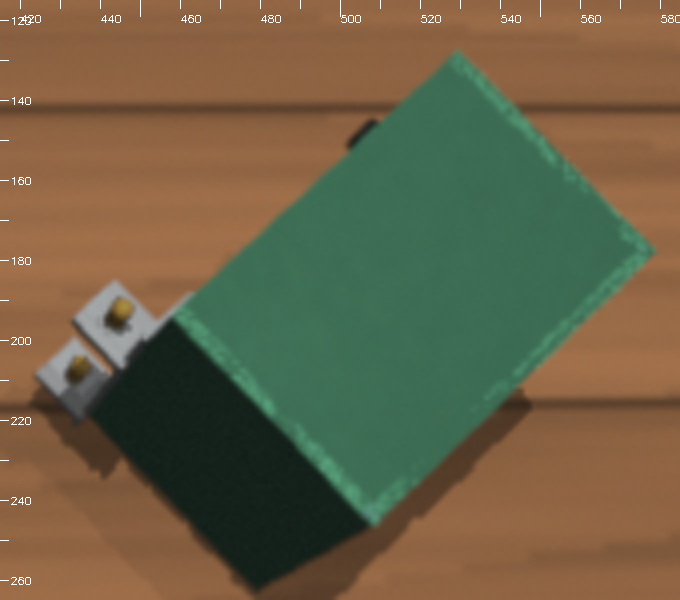

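View pics/c3.png

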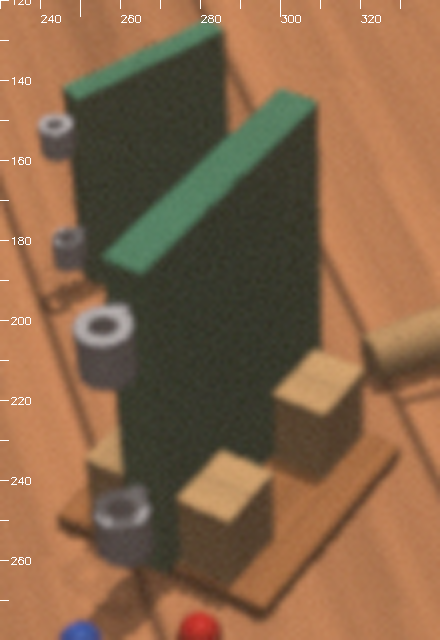

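View pics/c4.png

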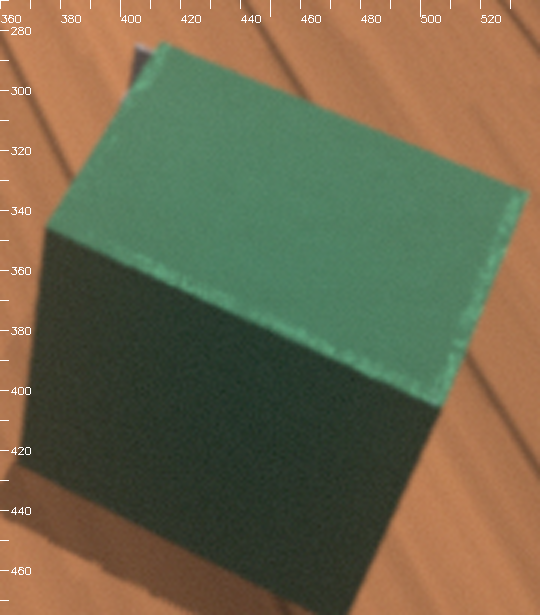

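The middle-sized door is the one in the stand. Now I'll fit the poses.

```bash
cat > fit.py <<'E'
from h import *
from scipy.optimize import least_squares
o=0.4
def fit(obs,x0,bias=True):
    def res(p):
        F=frame(*p[:3]);e=[]
        for n,P,uv in obs: e.append((proj(n,F(P))[0]-(np.array(uv)-o)))
        return np.concatenate(e)
    s=least_squares(res,x0,loss='soft_l1');return s.x,res(s.x).reshape(-1,2).round(1)
zt=.18
door=[("top",(.01,-.065,zt),(226.4,225.6)),("top",(-.01,-.065,zt),(235,218.4)),("top",(-.01,.065,zt),(290.4,282)),("top",(.01,.065,zt),(280.6,290)),("top",(0,.079,.16),(293.2,293.4)),
("side",(.01,-.065,zt),(300,142.5)),("side",(-.01,-.065,zt),(309.5,145.8)),("side",(-.01,.065,zt),(265.5,188.3)),("side",(.01,.065,zt),(256.3,184.5)),("side",(0,.079,.16),(255.8,201.5))]
h=.19
cab=[("top",(.055,-.08,h),(529.3,127.5)),("top",(-.055,-.08,h),(578.8,177.5)),("top",(-.055,.08,h),(508.5,246.5)),("top",(.055,.08,h),(458.3,194.3)),
("side",(.055,.08,h),(413.3,284)),("side",(.055,-.08,h),(536,335)),("side",(-.055,-.08,h),(506.7,405.7)),("side",(-.055,.08,h),(375,346)),("top",(-.055,.08,0),(478.3,262.5))]
def show(nm,obs,x0):
    x,e=fit(obs,x0);print(nm,x[:2].round(4),np.degrees(x[2]).round(2));print(e.tolist());return x
if __name__=="__main__":
    a=atz("top",(258,254),zt);c=atz("top",(517,187),h)
    D=show("door",door,[*a[:2],2.5])
    for c_ in("top","side"): show("door "+c_,[q for q in door if q[0]==c_],D)
    C=show("cab",cab,[*c[:2],.8])
    for c_ in("top","side"): show("cab "+c_,[q for q in cab if q[0]==c_],C)
    c,s=np.cos(C[2]),np.sin(C[2])
    for z,uv in((.162,(445.3,191.0)),(.062,(434.7,206.5))):
        w=atz("top",np.array(uv)-o,z);d=w[:2]-C[:2];print("pin",w.round(4),"cab frame",c*d[0]+s*d[1],-s*d[0]+c*d[1])
    for n,uv,z in(("pot",(387,312),.09),("jar",(331,105),.085)): print(n,atz("top",uv,z).round(3))
    for uv in((225,95),(228,100),(238,218),(204,96),(248,93)): print("ham",atz("top",uv,.015).round(3))
E
python3 fit.py
```

```text
door [0.4819 0.275 ] 130.98
[[-0.6, 0.4], [0.8, -1.0], [1.0, -0.9], [0.7, -0.1], [0.1, 0.2], [-0.3, -1.2], [0.4, -0.9], [-0.3, -0.1], [-1.9, -0.5], [-0.3, -0.3]]
door top [0.4815 0.2757] 130.8
[[-0.9, 0.5], [0.5, -0.8], [0.5, -0.6], [0.1, 0.2], [-0.4, 0.5]]
door side [0.4821 0.2736] 131.21
[[-0.1, -0.8], [0.7, -0.5], [0.2, 0.5], [-1.4, 0.1], [0.2, 0.3]]
cab [ 0.5807 -0.1249] 41.74
[[0.1, 0.1], [0.5, 0.5], [0.0, 0.2], [-0.5, -0.3], [-0.0, -0.5], [0.4, -0.9], [0.8, 0.4], [-0.4, -0.5], [0.7, 0.9]]
cab top [ 0.5811 -0.1247] 41.84
[[-0.2, -0.2], [0.3, 0.1], [-0.0, -0.0], [-0.6, -0.5], [0.7, 0.7]]
cab side [ 0.5802 -0.1253] 41.61
[[-0.1, -0.3], [0.3, -0.4], [0.5, 0.9], [-0.7, -0.3]]
pin [ 0.5804 -0.015   0.162 ] cab frame 0.07291662755251913 0.08221571596817664
pin [ 0.5783 -0.0145  0.062 ] cab frame 0.07169038594598251 0.08395060626265945
pot [0.396 0.074 0.09 ]
jar [0.756 0.162 0.085]
ham [0.808 0.362 0.015]
ham [0.798 0.356 0.015]
ham [0.571 0.332 0.015]
ham [0.807 0.402 0.015]
ham [0.811 0.319 0.015]
```

Emit:
{"api": "carry_out", "payload": {"plan": [[0.022, -0.031, 0.003, 0, 0, 0.086], [0.022, -0.031, 0.003, 0, 0, 0.086], [0.022, -0.031, 0.003, 0, 0, 0.086], [0.022, -0.031, 0.003, 0, 0, 0.086], [0.022, -0.031, 0, 0, 0, 0.086], [0.022, -0.031, 0, 0, 0, 0.086], [0.022, -0.031, 0, 0, 0, 0.086], [0.022, -0.031, 0, 0, 0, 0.086], [0.022, -0.031, 0, 0, 0, 0.086], [0.022, -0.031, 0, 0, 0, 0.086], [0.022, -0.031, 0, 0, 0, 0.086], [0.022, -0.031, 0, 0, 0, 0.086]], "fingers": -1, "force": 55}}

```text
time_s: 1.1
tcp_pos: [0.4753, 0.2545, 0.2315]
eef_rot: [179.5, 0.1, 44.3]
contact_force: [1.0, 0.0, -0.4]
gripper_width: 0.0875
```

Emit:
{"api": "carry_out", "payload": {"plan": [[0.001, 0.0155, 0, 0.006, 0.006, -0.058], [0, 0, 0, 0, 0, 0], [0, 0, 0, 0, 0, 0]]}}

```text
time_s: 1.35
tcp_pos: [0.4798, 0.2615, 0.2308]
eef_rot: [180.0, 0.3, 41.2]
contact_force: [0.4, 0.6, 0.3]
gripper_width: 0.088
```

```bash
python3 - <<'E'
from h import *
t=r.capture("top")[:,:,::-1].copy();cv2.imwrite("pics/top1.png",t)
s=r.capture("side")[:,:,::-1].copy();cv2.imwrite("pics/side1.png",s)
crop(s,200,60,180,220,3,"s1.png")
q=r.get_state();print(q["tcp_pos"],q["eef_rot"],q["contact_force"],q["joints"])
E
```

```text
[0.47934362 0.26245986 0.23080449] [179.97176051   0.29164832  41.24659872] [-0.97931674  0.3046719  -0.19903612] [ 4.92395010e+01  8.46941951e+00 -1.50436070e+01 -1.36980988e-02
 -6.67797159e+01  8.20126025e+01]
```

View pics/s1.png

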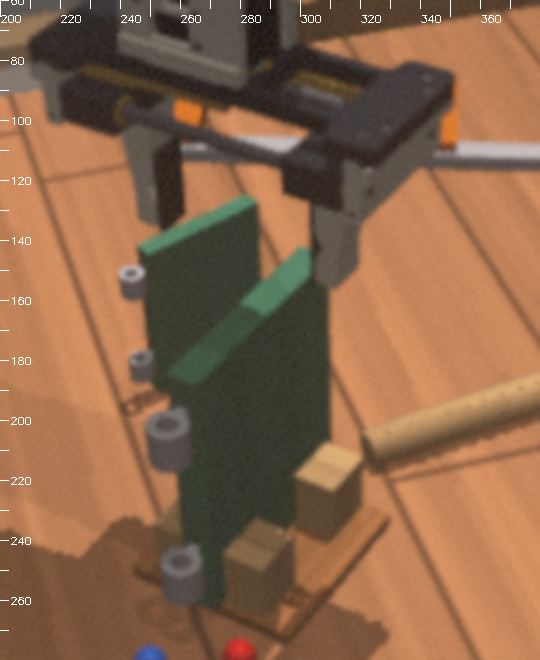

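View pics/top1.png

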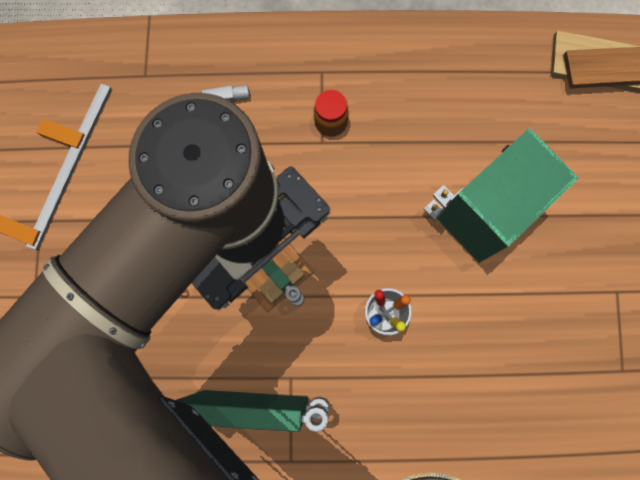

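Emit:
{"api": "carry_out", "payload": {"plan": [[-0.0034, 0.0075, 0, 0.003, -0.004, -0.004], [0, 0, 0, 0, 0, 0], [0, 0, -0.02, 0, 0, 0], [0, 0, -0.02, 0, 0, 0], [0, 0, -0.005, 0, 0, 0], [0, 0, 0, 0, 0, 0], [0, 0, 0, 0, 0, 0]]}}

```text
time_s: 2.03
tcp_pos: [0.4728, 0.2752, 0.186]
eef_rot: [179.9, -0.2, 41.5]
contact_force: [-0.1, 0.4, 0.3]
gripper_width: 0.0875
```

Emit:
{"api": "carry_out", "payload": {"plan": [[0.003, -0.005, -0.01, 0, 0.003, -0.008], [0, 0, -0.015, 0, 0, 0], [0, 0, -0.01, 0, 0, 0], [0, 0, 0, 0, 0, 0], [0, 0, 0, 0, 0, 0]]}}

```text
time_s: 2.45
tcp_pos: [0.4775, 0.2713, 0.1521]
eef_rot: [-179.9, -0.3, 41.0]
contact_force: [1.4, 0.1, 1.0]
gripper_width: 0.0878
```

```bash
python3 - <<'E'
from h import *
for i in range(1):
    s=r.capture("side")[:,:,::-1].copy()
    crop(s,200,60,180,220,3,"s2.png")
    q=r.get_state();print(q["tcp_pos"],q["eef_rot"],q["contact_force"])
E
```

```text
[0.47739217 0.2712259  0.15208522] [-179.93720701   -0.31263645   41.01609751] [ 0.19793558 -0.07260849  0.19375368]
```

View pics/s2.png

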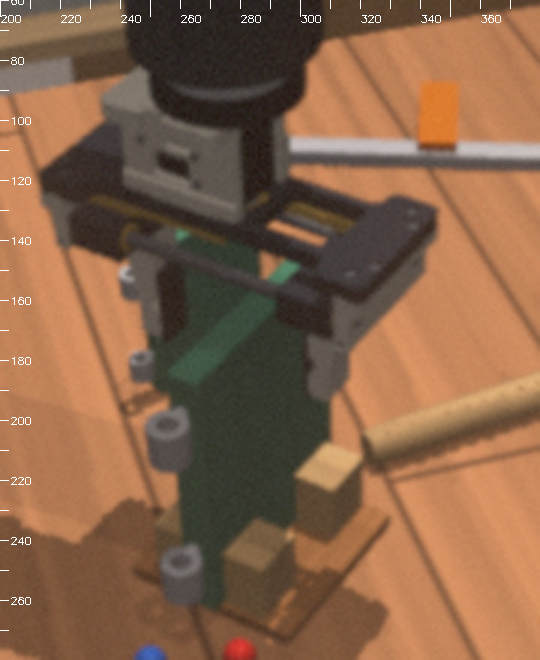

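The fingers straddle the door's top edge, centred. Closing.

Emit:
{"api": "carry_out", "payload": {"plan": [[0, 0, 0, -0.003, 0.004, 0], [0, 0, 0, 0, 0, 0], [0, 0, 0, 0, 0, 0], [0, 0, 0, 0, 0, 0], [0, 0, 0, 0, 0, 0], [0, 0, 0, 0, 0, 0], [0, 0, 0, 0, 0, 0], [0, 0, 0, 0, 0, 0]], "fingers": 1, "force": 58}}

```text
time_s: 3.17
tcp_pos: [0.4787, 0.2721, 0.1548]
eef_rot: [-179.9, -0.2, 41.0]
contact_force: [-0.2, 0.3, -0.5]
gripper_width: 0.0398
```

Emit:
{"api": "carry_out", "payload": {"plan": [[0, 0, 0, 0, 0, 0], [0, 0, 0, 0, 0, 0], [0, 0, 0, 0, 0, 0], [0, 0, 0, 0, 0, 0], [0, 0, 0, 0, 0, 0], [0, 0, 0, 0, 0, 0], [0, 0, 0, 0, 0, 0], [0, 0, 0, 0, 0, 0]]}}

```text
time_s: 3.83
tcp_pos: [0.4787, 0.2721, 0.1549]
eef_rot: [-179.9, -0.2, 41.0]
contact_force: [-0.4, -1.5, -0.2]
gripper_width: 0.0195
```

Emit:
{"api": "carry_out", "payload": {"plan": [[0, 0, 0, 0, 0, 0], [0, 0, 0, 0, 0, 0], [0, 0, 0.01, 0, 0, 0], [0, 0, 0.015, 0, 0, 0], [0, 0, 0.015, 0, 0, 0], [0, 0, 0.015, 0, 0, 0], [0, 0, 0.015, 0, 0, 0], [0, 0, 0, 0, 0, 0], [0, 0, 0, 0, 0, 0]]}}

```text
time_s: 4.58
tcp_pos: [0.4748, 0.2695, 0.226]
eef_rot: [-179.8, 0.4, 40.9]
contact_force: [-0.8, 0.9, -3.9]
gripper_width: 0.0197
```

```bash
python3 - <<'E'
from h import *
s=r.capture("side")[:,:,::-1].copy();t=r.capture("top")[:,:,::-1].copy()
cv2.imwrite("pics/side3.png",s);cv2.imwrite("pics/top3.png",t)
crop(s,200,40,180,220,3,"s3.png");crop(t,200,180,140,140,5,"t3.png")
q=r.get_state();print(q["tcp_pos"],q["eef_rot"],q["contact_force"],q["moment"])
E
```

```text
[0.47489346 0.26938209 0.22557004] [-179.84595522    0.37967929   40.94933152] [ 0.58632466 -0.02444325 -3.45981417] [-0.094049   -0.07531307 -0.02081841]
```

View pics/s3.png

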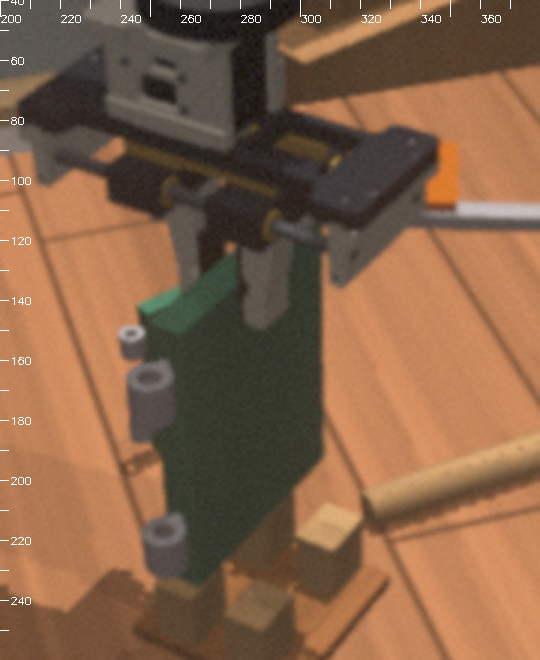

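View pics/t3.png

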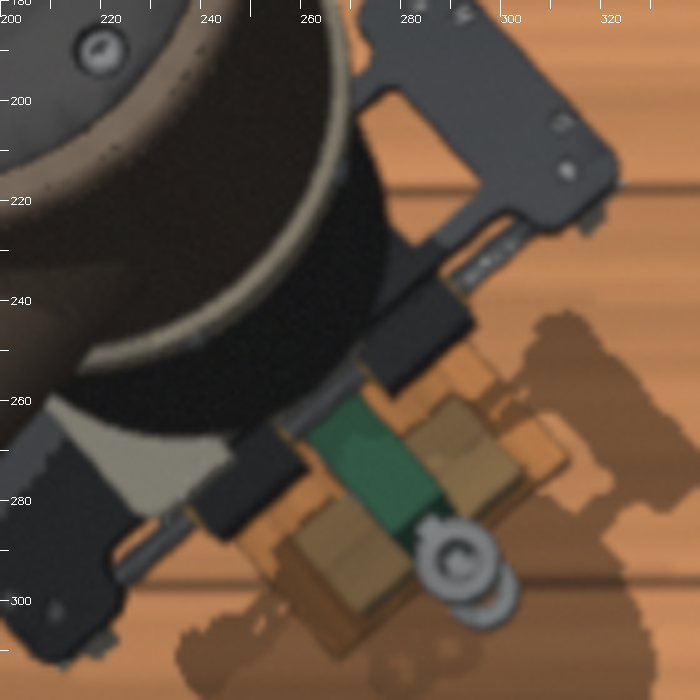

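```bash
python3 - <<'E'
from h import *
t=cv2.imread("pics/top3.png");crop(t,420,175,50,50,12,"p1.png")
E
```

```text
(no output)
```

View pics/p1.png

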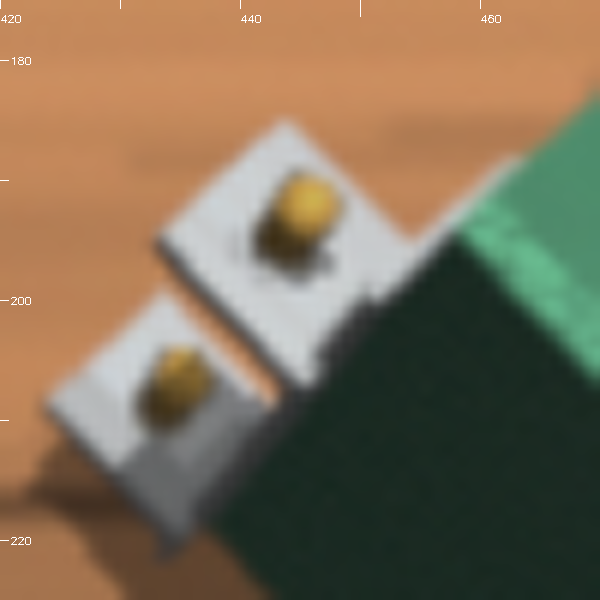

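```bash
python3 - <<'E'
from fit import *
o2=.46
obs=[((0,0,.1575),(310,204)),((0,0,.14),(283,245)),((0,0,.0575),(183,378)),((0,0,.04),(165,403)),
((.014,-.012,.14),(285,118)),((.014,.012,.14),(157,242)),((-.014,.012,.14),(308,388)),((.014,-.012,.04),(163,288)),((.014,.012,.04),(45,403))]
obs=[(np.array(P),np.array(u)/12+[420,175]-o2) for P,u in obs]
yaw=np.radians(41.74)
def res(p):
    F=frame(p[0],p[1],yaw);return np.concatenate([proj("top",F(P))[0]-u for P,u in obs])
s=least_squares(res,[.578,-.015],loss='soft_l1');print(s.x.round(4));print(res(s.x).reshape(-1,2).round(1).tolist())
c_,s_=np.cos(yaw),np.sin(yaw)
for C in((.5807,-.1249),(.5811,-.1247)):
    d=s.x-C;print("cab",c_*d[0]+s_*d[1],-s_*d[0]+c_*d[1])
# door tube top in the lifted picture; tube top z=.16+dz
q=np.array([.4749,.2694,.2256]);dz=q[2]-.1549
k=q+[-.0564,-.0489,0]; print("expected tube",k[:2])
u=np.array((458,563))/5+[200,180]-.4; print("seen upper",atz("top",u,.16+dz).round(4))
u=np.array((485,600))/5+[200,180]-.4; print("seen lower",atz("top",u,.06+dz).round(4))
for z in(.16,.06): print(proj("top",[k[0],k[1],z+dz]),proj("side",[k[0],k[1],z+dz]))
E
```

```text
[ 0.5784 -0.0169]
[[0.3, 0.9], [0.6, 0.2], [0.5, 0.5], [0.3, 0.7], [-0.4, -0.3], [-0.3, -1.0], [-0.8, -0.5], [-0.1, 0.1], [-0.0, -0.6]]
cab 0.07019732997662313 0.08208037705905756
cab 0.06976571025497727 0.08219744292037634
expected tube [0.4185 0.2205]
seen upper [0.4178 0.2211 0.2307]
seen lower [0.4146 0.2194 0.1307]
[[291.60400324 291.71484706]] [[249.32774297 165.63534481]]
[[295.87483102 297.11299263]] [[254.58202384 216.53400433]]
```

Emit:
{"api": "carry_out", "payload": {"plan": [[0.007, -0.01, 0, 0, -0.003, 0], [0.0135, -0.02, 0, 0, 0, 0], [0.0135, -0.02, 0, 0, 0, 0], [0.0135, -0.02, 0, 0, 0, 0], [0.0135, -0.02, 0, 0, 0, 0], [0.0135, -0.02, 0, 0, 0, 0], [0.0135, -0.02, 0, 0, 0, 0], [0.0135, -0.02, 0, 0, 0, 0], [0.0135, -0.02, 0, 0, 0, 0], [0.0135, -0.02, 0, 0, 0, 0], [0.0135, -0.02, 0, 0, 0, 0], [0.007, -0.01, 0, 0, 0, 0]]}}

```text
time_s: 5.68
tcp_pos: [0.6229, 0.0359, 0.211]
eef_rot: [-179.4, 1.3, 41.2]
contact_force: [-8.2, 20.5, 9.3]
gripper_width: 0.0206
```

Emit:
{"api": "carry_out", "payload": {"plan": [[0, 0, 0, 0, 0, 0], [0, 0, 0, 0, 0, 0], [0, 0, 0, 0, 0, 0]]}}

```text
time_s: 5.93
tcp_pos: [0.621, 0.0387, 0.2073]
eef_rot: [-178.7, 1.2, 40.7]
contact_force: [-3.0, 5.2, -0.2]
gripper_width: 0.0203
```

```bash
python3 - <<'E'
from h import *
s=r.capture("side")[:,:,::-1].copy();t=r.capture("top")[:,:,::-1].copy()
cv2.imwrite("pics/side4.png",s);cv2.imwrite("pics/top4.png",t)
q=r.get_state();print(q["tcp_pos"],q["eef_rot"],q["contact_force"],q["moment"])
E
```

```text
[0.62082294 0.03847534 0.20705721] [-178.68927397    1.27792831   40.75421296] [-4.41336952  5.47805465 -1.23055143] [ 2.16962674  1.47199776 -0.4316103 ]
```

View pics/side4.png

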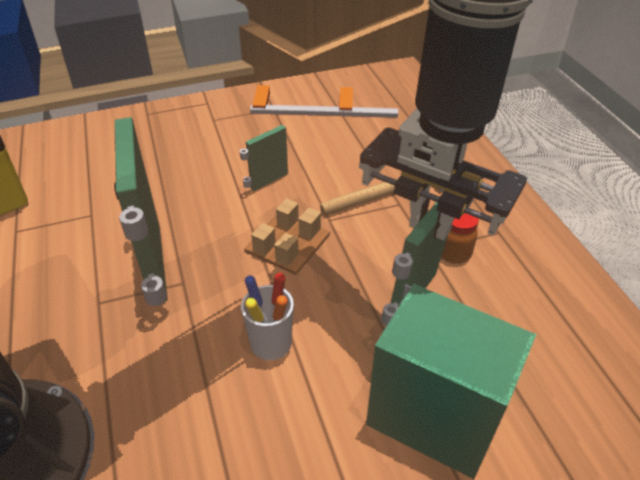

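View pics/top4.png

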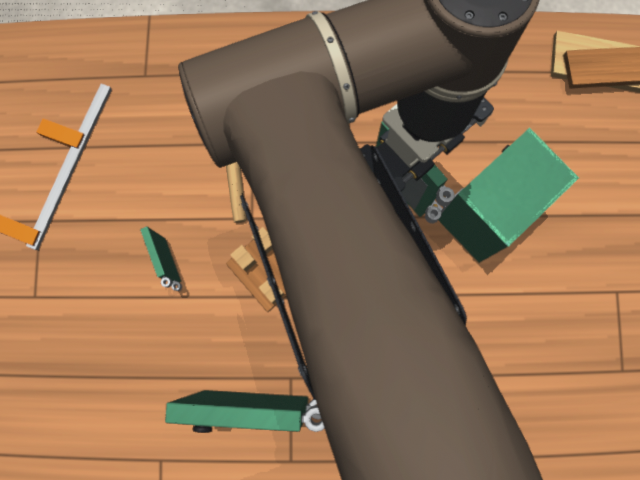

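```bash
python3 - <<'E'
from h import *
t=cv2.imread("pics/top4.png");crop(t,400,150,80,80,9,"p4.png")
s=cv2.imread("pics/side4.png");crop(s,360,180,110,150,5,"s4.png")
q=np.array([.6208,.0385]);k=q+[-.0564,-.0489];print(k)
for z in(.212,.112): print(proj("top",[*k,z]),proj("side",[*k,z]))
print(atz("top",np.array((446,194.5)),.212))
E
```

```text
[ 0.5644 -0.0104]
[[448.35097248 192.7134022 ]] [[405.85321237 262.0270506 ]]
[[437.09985887 207.58266545]] [[398.44972542 311.57782066]]
[ 0.56169901 -0.00675987  0.212     ]
```

View pics/p4.png

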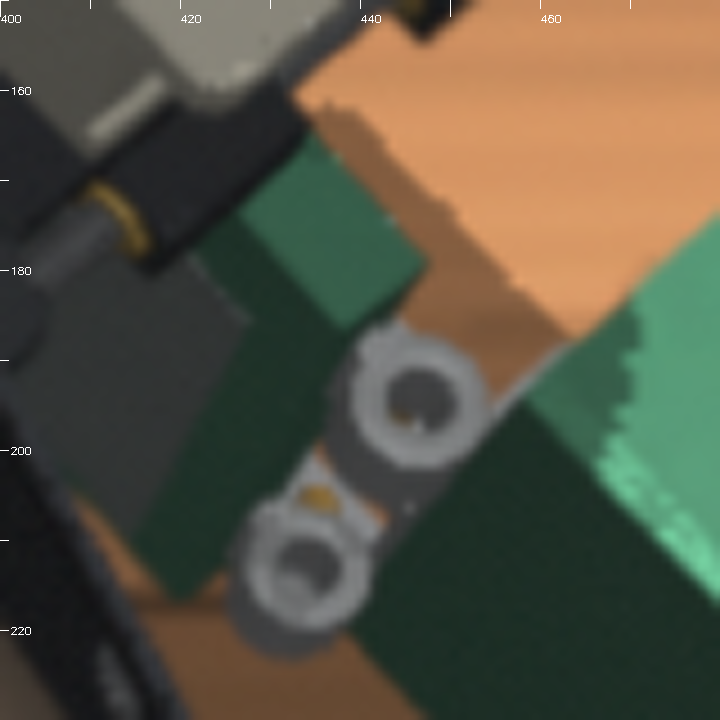

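View pics/s4.png

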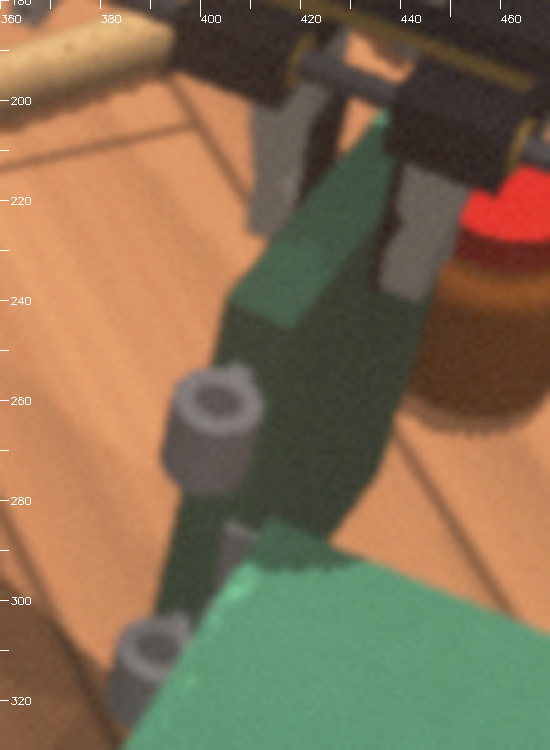

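Door edge brushed the bracket during transfer (path fell short in x and sagged). Backing off outward and up.

Emit:
{"api": "carry_out", "payload": {"plan": [[0.01, 0.009, 0.004, -0.001, -0.011, 0], [0.008, 0.007, 0.01, -0.001, -0.011, 0], [0, 0, 0.012, 0, -0.01, 0], [0, 0, 0, 0, 0, 0], [0, 0, 0, 0, 0, 0]]}}

```text
time_s: 6.45
tcp_pos: [0.6351, 0.0541, 0.2281]
eef_rot: [-179.6, 0.6, 40.6]
contact_force: [-0.1, 0.3, -6.4]
gripper_width: 0.0195
```

```bash
python3 - <<'E'
from h import *
s=r.capture("side")[:,:,::-1].copy();t=r.capture("top")[:,:,::-1].copy()
cv2.imwrite("pics/side5.png",s);cv2.imwrite("pics/top5.png",t)
crop(t,390,130,90,90,8,"p5.png");crop(s,360,150,110,170,4,"s5.png")
q=r.get_state();print(q["tcp_pos"],q["eef_rot"],q["contact_force"],q["moment"])
k=q["tcp_pos"]+[-.0564,-.0489,-.1549]
for z in(.16,.06): print(proj("top",k+[0,0,z]),proj("side",k+[0,0,z]))
E
```

```text
[0.63510754 0.05397177 0.2281126 ] [-179.62879979    0.54076292   40.63867693] [-1.09322863  0.28290182 -6.29092599] [ 0.15222665 -0.3839388   0.03555819]
[[440.017614  179.6659696]] [[412.95591558 239.38835146]]
[[429.38976301 196.10998348]] [[404.97580096 291.00318668]]
```

View pics/p5.png

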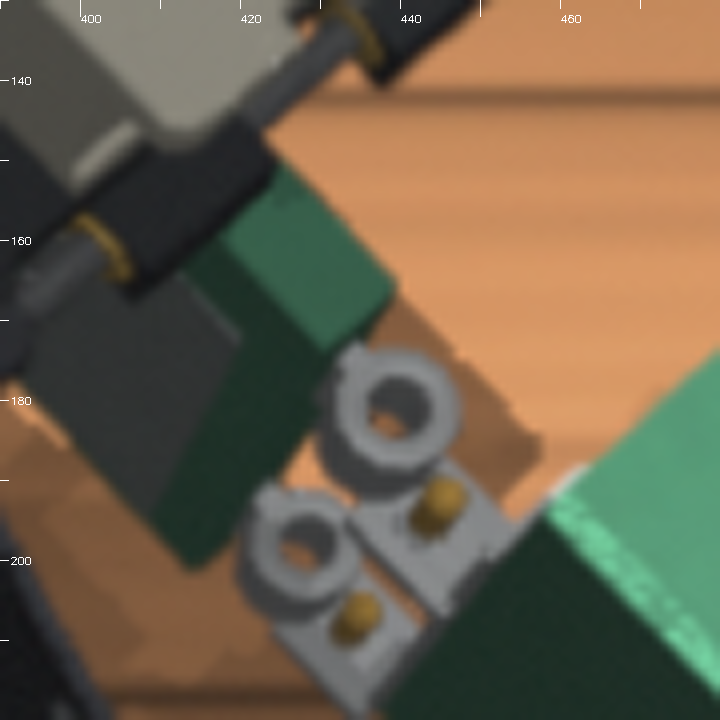

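View pics/s5.png

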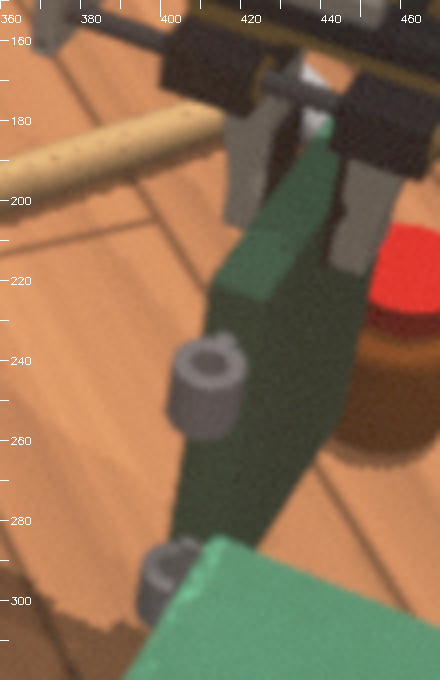

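```bash
cat > pose.py <<'E'
from h import *
from scipy.optimize import least_squares
from scipy.spatial.transform import Rotation as Rn
def pose(obs,x0):
    # obs: cam, door point, pixel ; x: xyz of panel-underside centre, tilt about world x,y , yaw
    def T(p,P): return (Rn.from_rotvec([p[3],p[4],0])*Rn.from_euler('z',p[5])).apply(P)+p[:3]
    def res(p):
        e=[proj(n,T(p,P))[0]-u for n,P,u in obs]
        return np.concatenate(e+[[(p[3])/.02,p[4]/.02]])
    s=least_squares(res,x0,loss='soft_l1');p=s.x
    print("door",p[:3].round(4),"tilt",p[3:5].round(4),"yaw",np.degrees(p[5]).round(2));print(res(p)[:-2].reshape(-1,2).round(1).tolist())
    for z in(.025,.125): print("knuckle",T(p,[0,.079,z]).round(4))
    return p,T
def px(c,x0,y0,k): return np.array(c)/k+[x0,y0]-.5*(1-1/k)
E
python3 - <<'E'
from pose import *
t=lambda *c:px(c,390,130,8); s=lambda *c:px(c,360,150,4)
obs=[("top",(0,.079,.15),t(398,408)),("top",(0,.079,.05),t(304,545)),("top",(-.01,.065,.17),t(395,285)),("top",(.01,.065,.17),t(325,350)),("top",(.01,.065,0),t(195,570)),
("side",(0,.079,.15),s(212,360)),("side",(0,.079,.05),s(175,562)),("side",(.01,.065,.17),s(213,278)),("side",(-.01,.065,.17),s(265,302)),("side",(-.01,-.065,0),s(340,425))]
p,T=pose(obs,[.638,.057,.083,0,0,np.radians(131)])
# pins by the same camera here
for z,c in((.1575,(445,498)),(.0575,(364,612)),(.14,(432,520)),(.04,(350,630))): print("pin",z,atz("top",t(*c),z).round(4))
E
```

```text
door [0.6368 0.0584 0.0806] tilt [0.0051 0.0127] yaw 130.47
[[-0.4, -0.5], [0.6, -0.5], [0.8, -0.5], [-0.6, 0.1], [-0.3, 1.5], [-0.3, 0.3], [0.0, 1.2], [-1.1, -0.1], [0.4, -0.3], [0.4, -0.6]]
knuckle [0.5771 0.007  0.1061]
knuckle [0.5783 0.0065 0.2061]
pin 0.1575 [ 0.5795 -0.0162  0.1575]
pin 0.0575 [ 0.5794 -0.0166  0.0575]
pin 0.14 [ 0.5794 -0.0168  0.14  ]
pin 0.04 [ 0.5793 -0.0164  0.04  ]
```

```bash
python3 - <<'E'
from pose import *
yaw=np.radians(41.74);c,s=np.cos(yaw),np.sin(yaw)
for z,u in((.14,(285,118)),(.14,(157,242)),(.14,(308,388)),(.14,(412,243)),(.04,(163,288)),(.04,(45,403)),(.04,(170,560))):
    w=atz("top",px(u,420,175,12),z)-[.5794,-.0165,0];print(z,u,(1000*np.array([c*w[0]+s*w[1],-s*w[0]+c*w[1]])).round(1))
E
```

```text
0.14 (285, 118) [ 12.2 -11.7]
0.14 (157, 242) [11.5 13. ]
0.14 (308, 388) [-16.4  12. ]
0.14 (412, 243) [-11.6 -12.3]
0.04 (163, 288) [ 12.9 -12. ]
0.04 (45, 403) [12.2 13. ]
0.04 (170, 560) [-17.2  15.8]
```

Emit:
{"api": "carry_out", "payload": {"plan": [[0.003, -0.003, 0.001, -0.002, -0.006, 0], [0.001, -0.006, 0.001, -0.003, -0.006, 0], [0, -0.006, 0.001, 0, 0, 0], [0, -0.004, 0, 0, 0, 0], [0, 0, 0, 0, 0, 0], [0, 0, 0, 0, 0, 0]]}}

```text
time_s: 7.05
tcp_pos: [0.639, 0.0344, 0.2294]
eef_rot: [179.8, 0.1, 40.5]
contact_force: [-0.5, 2.6, -8.4]
gripper_width: 0.0195
```

```bash
cat > snap.py <<'E'
import sys
from h import *
n=sys.argv[1]
s=r.capture("side")[:,:,::-1].copy();t=r.capture("top")[:,:,::-1].copy()
cv2.imwrite(f"pics/side{n}.png",s);cv2.imwrite(f"pics/top{n}.png",t)
crop(t,390,130,90,90,8,f"p{n}.png");crop(s,360,170,110,170,4,f"s{n}.png")
q=r.get_state();print(q["time_s"],q["tcp_pos"].round(4),q["eef_rot"].round(2),q["contact_force"].round(1),q["moment"].round(2),q["gripper_width"])
E
python3 snap.py 6
```

```text
7.15 [0.6389 0.0345 0.2293] [1.7984e+02 8.0000e-02 4.0560e+01] [  0.3   1.3 -10. ] [ 1.   -0.45 -0.12] 0.019811298006140995
```

View pics/p6.png

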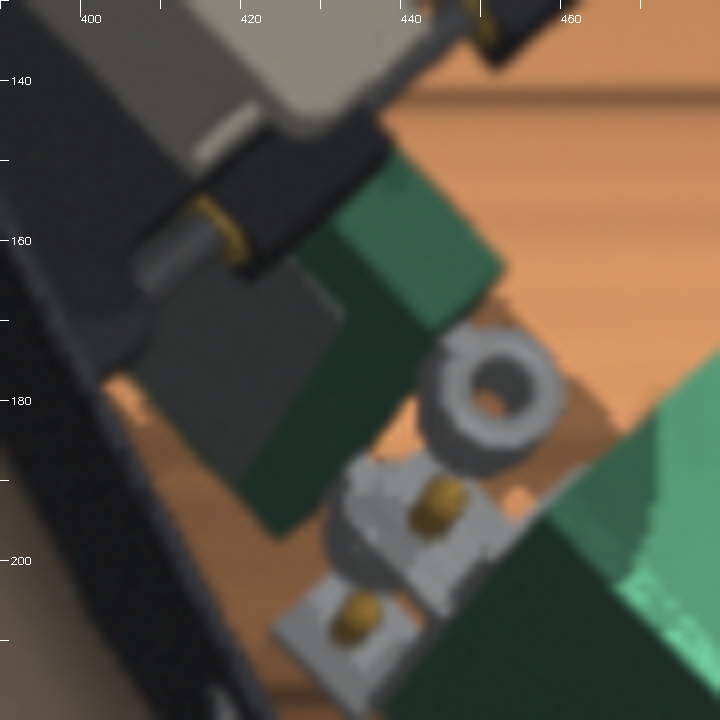

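View pics/s6.png

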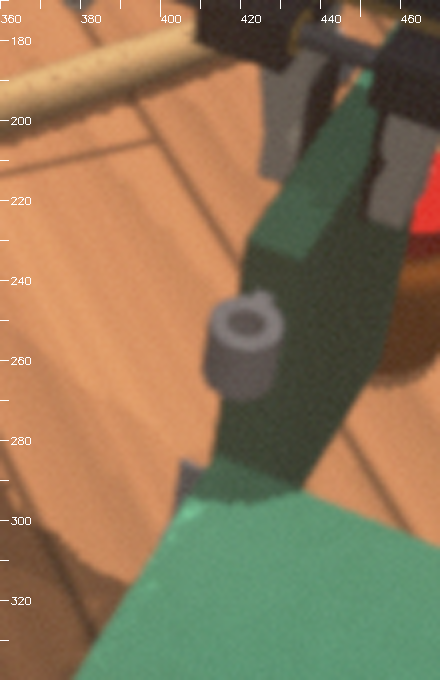

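Emit:
{"api": "carry_out", "payload": {"plan": [[0, 0, -0.008, 0, 0, 0], [0, 0, -0.01, 0, 0, 0], [0, 0, -0.008, 0, 0, 0], [0, 0, 0, 0, 0, 0], [0, 0, 0, 0, 0, 0]]}}

```text
time_s: 7.57
tcp_pos: [0.6398, 0.0324, 0.2031]
eef_rot: [179.6, 0.1, 40.7]
contact_force: [0.1, -0.3, -3.6]
gripper_width: 0.02
```

```bash
python3 snap.py 7
```

```text
7.6667 [0.6398 0.0326 0.2033] [1.7957e+02 1.2000e-01 4.0660e+01] [-0.1  0.2 -4. ] [-0.02 -0.05  0.01] 0.01997375701635329
```

View pics/p7.png

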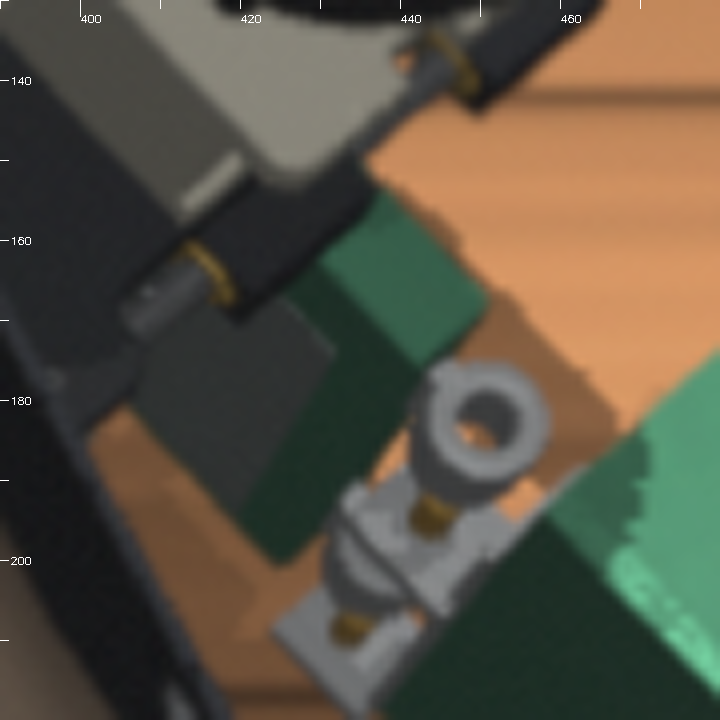

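View pics/s7.png

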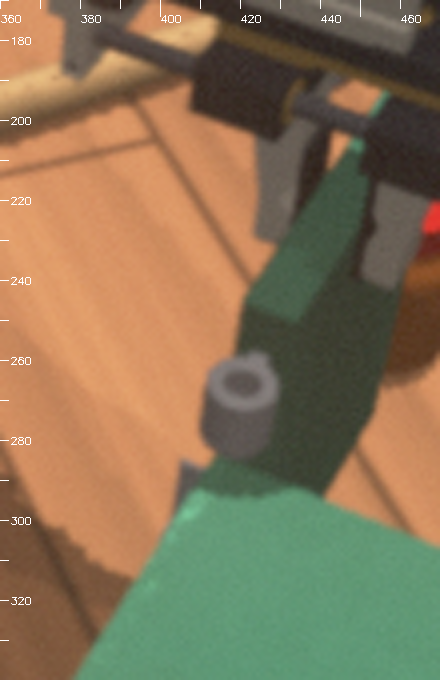

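```bash
python3 - <<'E'
from pose import *
t=lambda *c:px(c,390,130,8); s=lambda *c:px(c,360,170,4)
obs=[("top",(0,.079,.15),t(488,422)),("top",(-.01,.065,.17),t(488,299)),("top",(.01,.065,.17),t(420,367)),("top",(.01,.065,0),t(284,567)),
("side",(0,.079,.15),s(243,383)),("side",(.01,.065,.17),s(246,297)),("side",(-.01,.065,.17),s(299,322))]
tc=np.array([.6398,.0325])
p,T=pose(obs,[.643,.035,.058,0,0,np.radians(131)])
for z in (.025,.125): print("pin-kn",(np.array([.5794,-.0165])-T(p,[0,.079,z])[:2]).round(4))
print("tcp-based", (np.array([.5794,-.0165])-tc-[-.0564,-.0489]).round(4))
k=np.array([*(tc+[-.0564,-.0489]),.0583]); print(proj("top",k+[0,0,.15]),t(488,422),proj("side",k+[0,0,.15]),s(243,383))
E
```

```text
door [0.6464 0.033  0.056 ] tilt [-0.004  -0.0099] yaw 128.52
[[-0.1, -0.7], [1.2, -0.1], [-0.5, -0.3], [-0.1, 0.4], [0.1, -0.4], [-1.0, 0.4], [0.0, 0.2]]
knuckle [ 0.5844 -0.0161  0.0806]
knuckle [ 0.5834 -0.0157  0.1806]
pin-kn [-0.005  -0.0004]
pin-kn [-0.004  -0.0008]
tcp-based [-0.004  -0.0001]
[[451.27379433 180.959754  ]] [450.5625 182.3125] [[421.21589632 263.87884914]] [420.375 265.375]
```

Emit:
{"api": "carry_out", "payload": {"plan": [[-0.002, -0.0004, 0.0005, 0.003, 0.003, 0], [-0.002, -0.0004, 0, 0.003, 0.002, 0], [0, 0, 0, 0, 0, 0], [0, 0, 0, 0, 0, 0]]}}

```text
time_s: 8.0
tcp_pos: [0.636, 0.0317, 0.2052]
eef_rot: [-180.0, 0.0, 40.7]
contact_force: [0.7, 0.7, -2.4]
gripper_width: 0.0196
```

```bash
python3 snap.py 8
```

```text
8.1 [0.636  0.0318 0.2051] [-1.7999e+02  3.0000e-02  4.0690e+01] [-1.3 -0.1 -4. ] [-0.11 -0.06  0.02] 0.01973973794373343
```

View pics/p8.png

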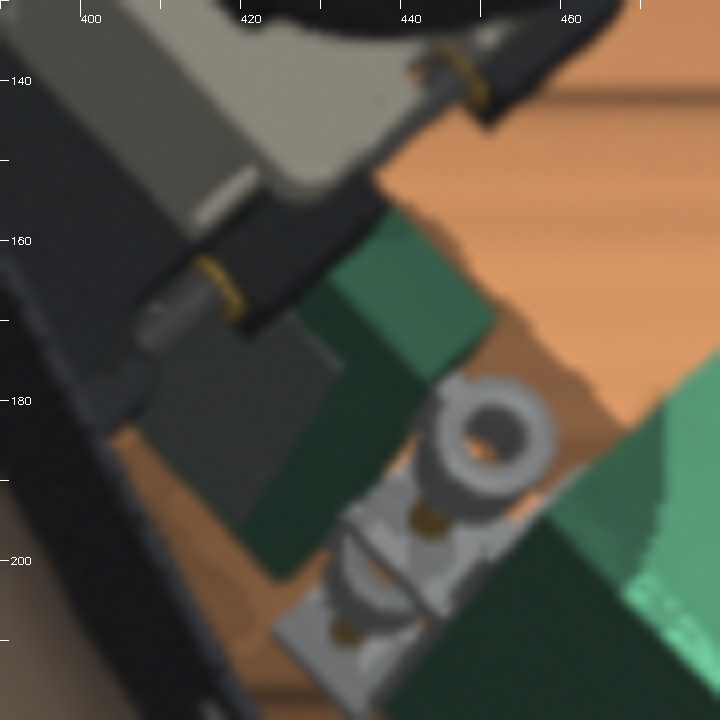

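```bash
python3 - <<'E'
from pose import *
t=lambda *c:px(c,390,130,8)
w=atz("top",t(494,437),.2102);print(w, np.array([.5794,-.0165])-w[:2])
# where tube rings should be seen if aligned
for z in(.2102,.1102): print(((proj("top",[.5794,-.0165,z])[0]-[390,130]+.44)*8).round(0))
E
```

```text
[ 0.57790878 -0.0158277   0.2102    ] [ 0.00149122 -0.0006723 ]
[497. 429.]
[405. 555.]
```

```bash
python3 - <<'E'
from pose import *
s_=cv2.imread("pics/side8.png");crop(s_,390,200,70,110,7,"s8z.png")
t_=cv2.imread("pics/top8.png");crop(t_,415,165,45,50,14,"p8z.png")
E
```

```text
(no output)
```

View pics/p8z.png

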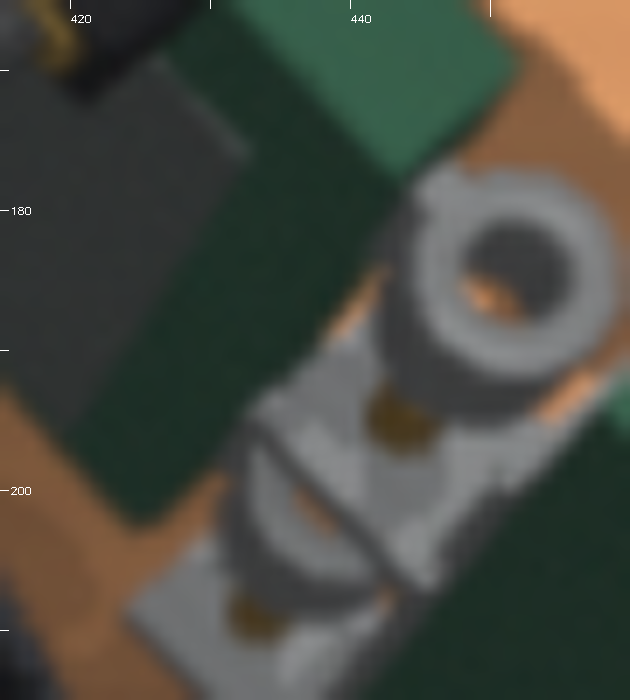

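View pics/s8z.png

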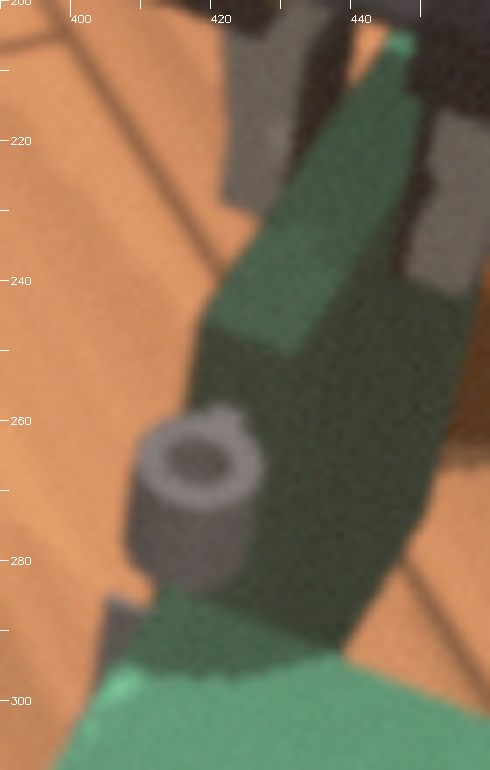

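Emit:
{"api": "carry_out", "payload": {"plan": [[0.0006, 0, 0, -0.006, -0.002, 0], [0.0006, 0, 0, -0.006, -0.002, 0], [0, 0, -0.004, 0, 0, 0], [0, 0, -0.006, 0, 0, 0], [0, 0, -0.004, 0, 0, 0], [0, 0, 0, 0, 0, 0], [0, 0, 0, 0, 0, 0]]}}

```text
time_s: 8.68
tcp_pos: [0.6372, 0.0319, 0.1893]
eef_rot: [179.3, 0.4, 40.7]
contact_force: [0.1, -0.2, -3.9]
gripper_width: 0.0196
```

```bash
python3 snap.py 9; python3 - <<'E'
from h import *
t_=cv2.imread("pics/top9.png");crop(t_,415,165,45,50,14,"p9z.png")
E
```

```text
8.7833 [0.6372 0.032  0.1895] [179.26   0.34  40.7 ] [ 0.4 -0.6 -4.1] [ 0.02 -0.   -0.05] 0.019854057349413434
```

View pics/p9z.png

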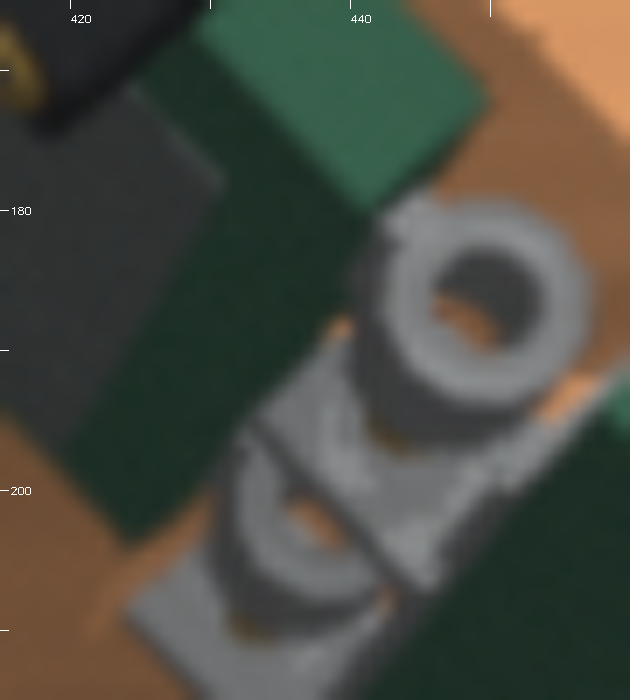

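```bash
python3 - <<'E'
from pose import *
for z in(.1946,.0946): print(((proj("top",[.5794,-.0165,z])[0]-[415,165]+.46)*14).round(0))
for z,u in((.1946,(490,300)),(.0946,(336,502))): print(atz("top",px(u,415,165,14),z).round(4))
# pin estimate from initial image tip+foot again
E
```

```text
[493. 299.]
[337. 512.]
[ 0.5793 -0.0162  0.1946]
[ 0.5806 -0.0164  0.0946]
```

Emit:
{"api": "carry_out", "payload": {"plan": [[0, 0, -0.003, 0, 0, 0], [0, 0, -0.004, 0, 0, 0], [0, 0, -0.003, 0, 0, 0], [0, 0, 0, 0, 0, 0], [0, 0, 0, 0, 0, 0]]}}

```text
time_s: 9.2
tcp_pos: [0.6368, 0.0318, 0.1785]
eef_rot: [179.3, 0.4, 40.7]
contact_force: [0.2, 0.2, -3.6]
gripper_width: 0.0198
```

Emit:
{"api": "carry_out", "payload": {"plan": [[0, 0, -0.003, 0, 0, 0], [0, 0, -0.003, 0, 0, 0], [0, 0, -0.002, 0, 0, 0], [0, 0, 0, 0, 0, 0], [0, 0, 0, 0, 0, 0]]}}

```text
time_s: 9.62
tcp_pos: [0.6368, 0.0318, 0.1697]
eef_rot: [179.3, 0.4, 40.7]
contact_force: [-0.2, 1.0, -3.5]
gripper_width: 0.0196
```

Emit:
{"api": "carry_out", "payload": {"plan": [[0, 0, -0.003, 0, 0, 0], [0, 0, -0.003, 0, 0, 0], [0, 0, -0.001, 0, 0, 0], [0, 0, 0, 0, 0, 0], [0, 0, 0, 0, 0, 0]]}}

```text
time_s: 10.03
tcp_pos: [0.6369, 0.0318, 0.162]
eef_rot: [179.3, 0.4, 40.7]
contact_force: [0.1, 0.7, -2.6]
gripper_width: 0.0197
```

```bash
python3 snap.py 10; python3 - <<'E'
from h import *
t_=cv2.imread("pics/top10.png");crop(t_,415,165,45,50,14,"p10z.png")
E
```

```text
10.1333 [0.6369 0.0317 0.1621] [179.28   0.36  40.67] [-0.3  0.1 -4.2] [ 0.02  0.22 -0.06] 0.019721637100707057
```

View pics/p10z.png

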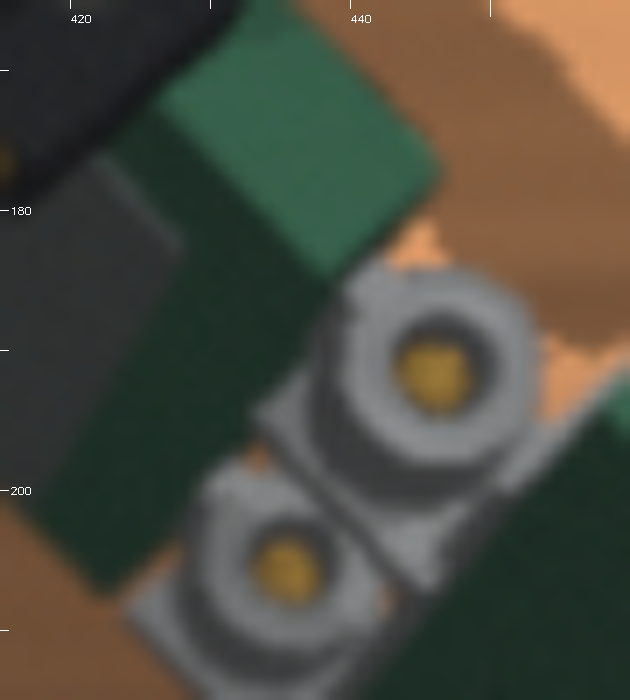

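View pics/s10.png

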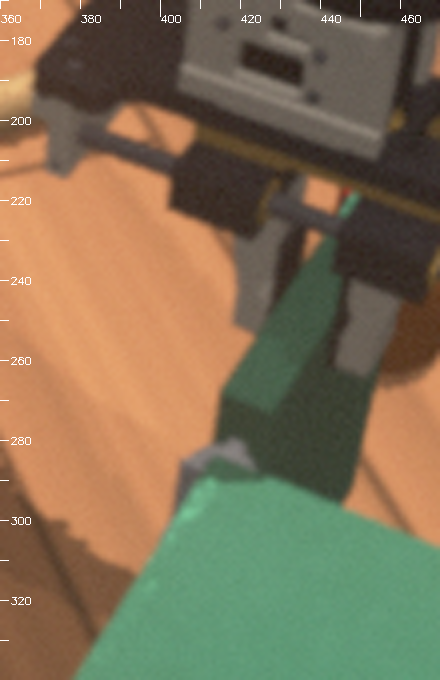

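Both pins are now visible inside their tubes. Lowering the last couple of millimetres until contact.

Emit:
{"api": "carry_out", "payload": {"plan": [[0, 0, -0.002, 0, 0, 0], [0, 0, -0.001, 0, 0, 0], [0, 0, 0, 0, 0, 0], [0, 0, 0, 0, 0, 0]]}}

```text
time_s: 10.47
tcp_pos: [0.6372, 0.0317, 0.1611]
eef_rot: [179.2, 0.3, 40.7]
contact_force: [-1.3, 0.2, -2.5]
gripper_width: 0.0195
```

Emit:
{"api": "carry_out", "payload": {"plan": [[0, 0, -0.002, 0, 0, 0], [0, 0, -0.002, 0, 0, 0], [0, 0, 0, 0, 0, 0], [0, 0, 0, 0, 0, 0]]}}

```text
time_s: 10.8
tcp_pos: [0.638, 0.0322, 0.1605]
eef_rot: [179.1, 0.1, 40.7]
contact_force: [-2.4, 0.4, -0.6]
gripper_width: 0.0196
```

Weight is now on the brackets at the expected height (about 0.160). Releasing.

Emit:
{"api": "carry_out", "payload": {"plan": [[0, 0, 0, 0, 0, 0], [0, 0, 0, 0, 0, 0], [0, 0, 0, 0, 0, 0], [0, 0, 0, 0, 0, 0], [0, 0, 0, 0, 0, 0], [0, 0, 0, 0, 0, 0], [0, 0, 0, 0, 0, 0], [0, 0, 0, 0, 0, 0], [0, 0, 0, 0, 0, 0], [0, 0, 0, 0, 0, 0]], "fingers": -1}}

```text
time_s: 11.63
tcp_pos: [0.6416, 0.0324, 0.1613]
eef_rot: [178.9, -0.2, 40.8]
contact_force: [0.2, 0.3, 0.3]
gripper_width: 0.0808
```

```bash
python3 snap.py 11
```

```text
11.7333 [0.6416 0.0324 0.1613] [178.87  -0.2   40.78] [-0.5 -0.1 -0.1] [-0.1   0.01 -0.07] 0.0856226380434049
```

View pics/p11.png

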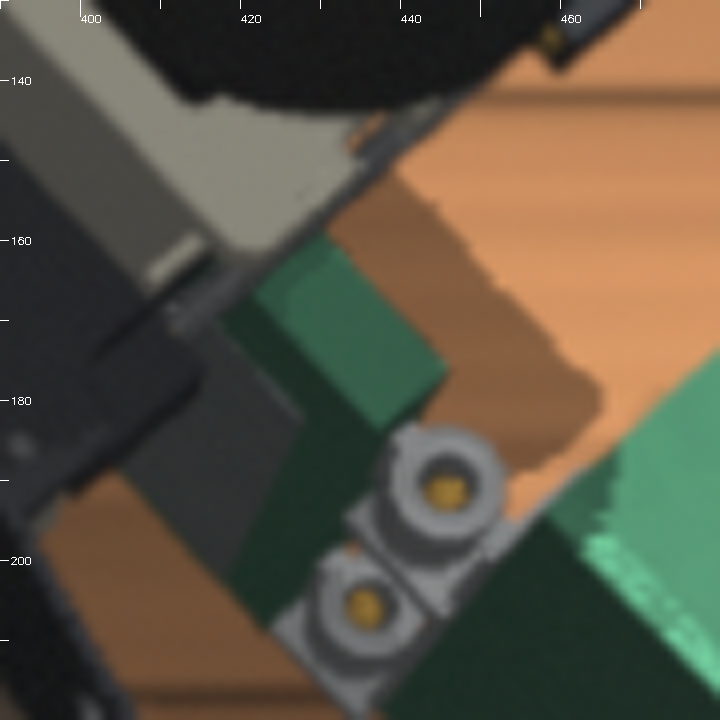

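View pics/side11.png

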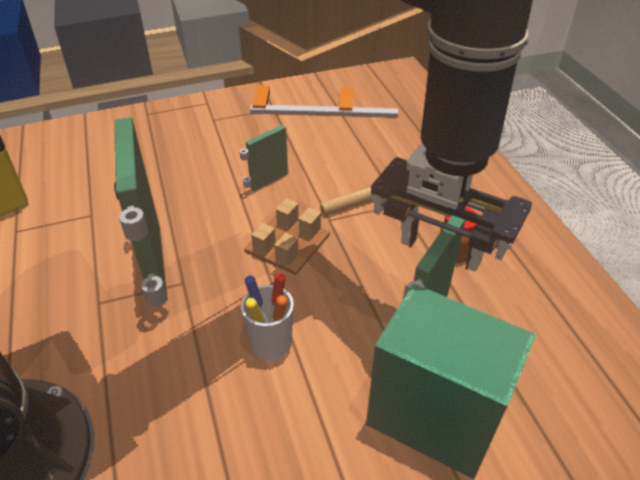

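Emit:
{"api": "carry_out", "payload": {"plan": [[0, 0, 0.01, 0, 0, 0], [0, 0, 0.02, 0.005, 0.004, 0], [0, 0, 0.02, 0.005, 0.004, 0], [0, 0, 0.02, 0.005, 0.004, 0], [0, 0, 0, 0, 0, 0], [0, 0, 0, 0, 0, 0]]}}

```text
time_s: 12.23
tcp_pos: [0.6406, 0.032, 0.2368]
eef_rot: [-180.0, -0.2, 40.8]
contact_force: [0.5, -0.3, -0.8]
gripper_width: 0.0876
```

Emit:
{"api": "carry_out", "payload": {"plan": [[-0.002, 0.01, 0.001, 0, 0, 0], [-0.002, 0.02, 0.001, 0, 0, 0], [-0.002, 0.02, 0.001, 0, 0, 0], [-0.002, 0.018, 0, 0, 0, 0], [0, 0, 0, 0, 0, 0], [0, 0, 0, 0, 0, 0], [0, 0, 0, 0, 0, 0], [0, 0, 0, 0, 0, 0]], "fingers": 1, "force": 20}}

```text
time_s: 12.9
tcp_pos: [0.6302, 0.1039, 0.2393]
eef_rot: [-180.0, -0.0, 40.8]
contact_force: [0.3, -0.1, -0.2]
gripper_width: 0.0401
```

```bash
python3 snap.py 12
```

```text
13.0 [0.6303 0.1036 0.2394] [-1.7996e+02 -5.0000e-02  4.0720e+01] [ 0.6  0.4 -0.7] [-0.1  -0.05  0.04] 0.03163840554365432
```

View pics/side12.png

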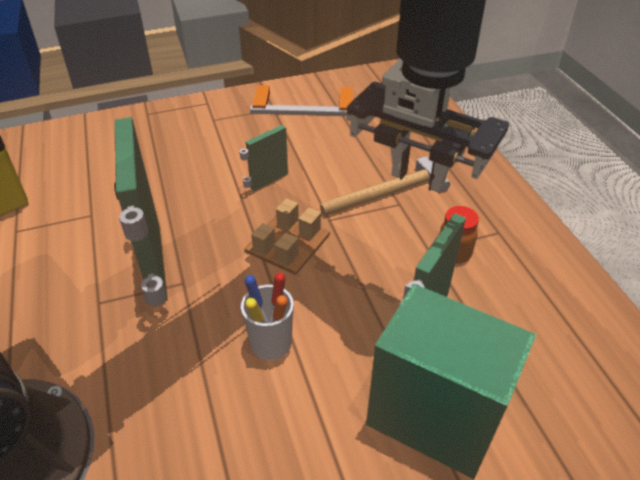

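View pics/p12.png

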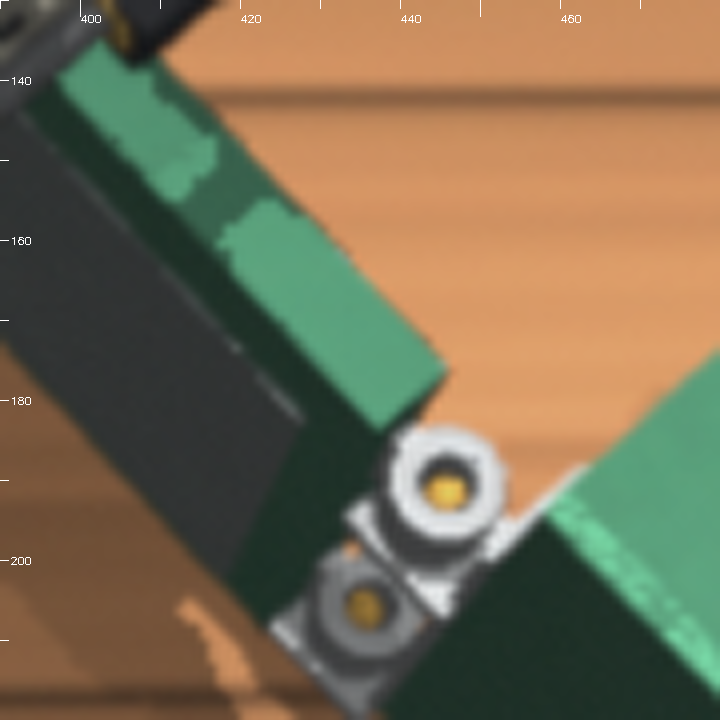

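Emit:
{"api": "carry_out", "payload": {"plan": [[0, 0, -0.02, 0, 0, 0], [0, 0, -0.025, 0, 0, 0], [0, 0, -0.025, 0, 0, 0], [0, 0, -0.02, 0, 0, 0], [0, 0, 0, 0, 0, 0], [0, 0, 0, 0, 0, 0]]}}

```text
time_s: 13.5
tcp_pos: [0.6317, 0.1001, 0.1487]
eef_rot: [179.9, -0.3, 40.5]
contact_force: [-0.3, 0.1, 0.8]
gripper_width: 0.0008
```

```bash
cat > arc.py <<'E'
import numpy as np,sys
pin=np.array([.5794,-.0165])
rad,d=float(sys.argv[1]),float(sys.argv[2])
for a in map(float,sys.argv[3:]):
    f=np.radians(a);print(a,(pin+rad*np.array([np.sin(f),-np.cos(f)])+d*np.array([np.cos(f),np.sin(f)])).round(4))
E
python3 arc.py .12 .031 131 121 111 101 91 81 71 61 51 46 41.7
python3 -c "
from plant import r
q=r.get_state();print(q['tcp_pos'],q['eef_rot'],q['contact_force'],q['gripper_width'],q['joints'])"
```

```text
131.0 [0.6496 0.0856]
121.0 [0.6663 0.0719]
111.0 [0.6803 0.0554]
101.0 [0.6913 0.0368]
91.0 [0.6988 0.0166]
81.0 [ 0.7028 -0.0047]
71.0 [ 0.703  -0.0263]
61.0 [ 0.6994 -0.0476]
51.0 [ 0.6922 -0.0679]
46.0 [ 0.6873 -0.0776]
41.7 [ 0.6824 -0.0855]
[0.63171111 0.10007892 0.14868573] [179.90665774  -0.28202689  40.47601549] [-0.28519425  0.10381473  0.77478419] 0.0007618573274938917 [ 2.64664718e+01  2.03488256e+01 -1.02824116e+01  2.59869688e-02
 -5.90725308e+01  1.03996015e+02]
```

Emit:
{"api": "carry_out", "payload": {"plan": [[0.0058, -0.0047, 0, 0, 0.003, -0.028], [0.0058, -0.0047, 0, 0, 0, -0.028], [0.0058, -0.0047, 0, 0, 0, -0.028], [0.0058, -0.0047, 0, 0, 0, -0.028], [0.0058, -0.0047, 0, 0, 0, -0.028], [0.0058, -0.0047, 0, 0, 0, -0.028], [0.004, -0.0045, 0, 0, 0, -0.04], [0.004, -0.0045, 0, 0, 0, -0.04]]}}

```text
time_s: 14.17
tcp_pos: [0.6819, 0.059, 0.1556]
eef_rot: [179.9, -0.6, 24.9]
contact_force: [-1.9, 0.2, -0.5]
gripper_width: 0.0004
```

```bash
python3 snap.py 13
```

```text
14.2667 [0.6822 0.0587 0.1554] [179.88  -0.58  24.96] [0.7 0.  0.2] [ 0.03  0.02 -0.01] 0.0007088115807895684
```

View pics/top13.png

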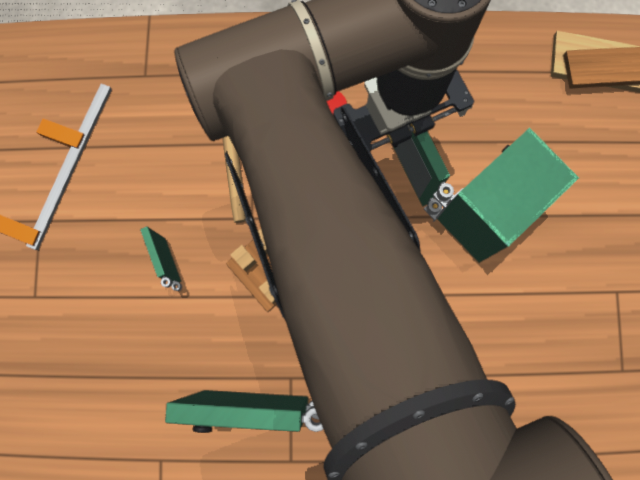

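View pics/side13.png

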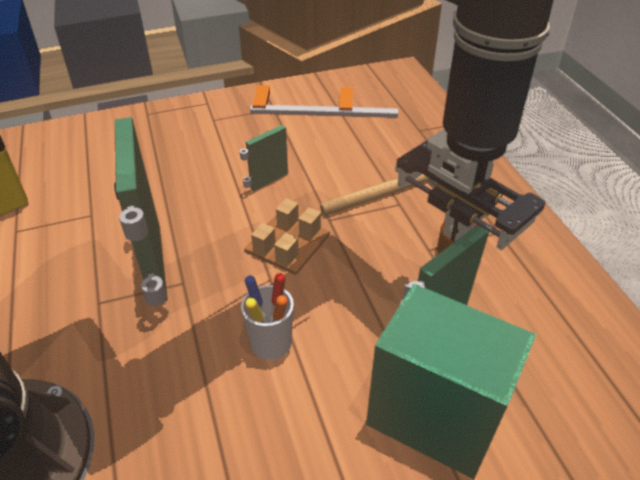

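Emit:
{"api": "carry_out", "payload": {"plan": [[0.003, -0.004, -0.001, 0, 0.003, -0.045], [0.0027, -0.0045, -0.001, 0, 0.003, -0.045], [0.0025, -0.0047, -0.001, 0, 0, -0.045], [0.0022, -0.0048, -0.001, 0, 0, -0.045], [0.002, -0.005, -0.001, 0, 0, -0.045], [0.0015, -0.005, -0.001, 0, 0, -0.045], [0.0012, -0.005, 0, 0, 0, -0.045], [0.0008, -0.005, 0, 0, 0, -0.045], [0.0004, -0.005, 0, 0, 0, -0.045]]}}

```text
time_s: 15.02
tcp_pos: [0.7033, 0.0218, 0.1534]
eef_rot: [-179.5, -0.9, 1.3]
contact_force: [3.1, 5.7, -2.0]
gripper_width: 0.0002
```

```bash
python3 snap.py 14
```

```text
15.1167 [0.7031 0.021  0.1535] [-179.59   -0.9     1.32] [ 2.6  3.9 -1.1] [ 1.07 -0.57  0.07] 0.00016409194298891102
```

View pics/p14.png

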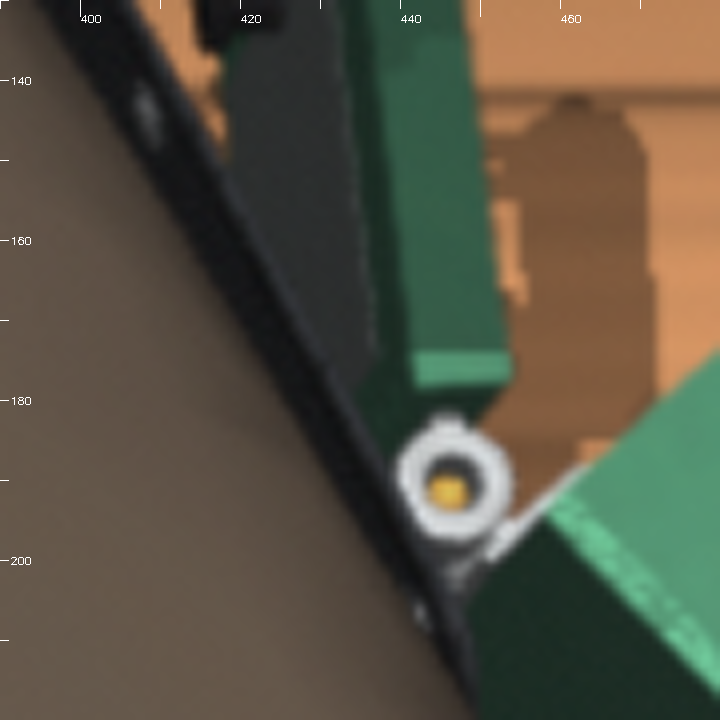

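View pics/side14.png

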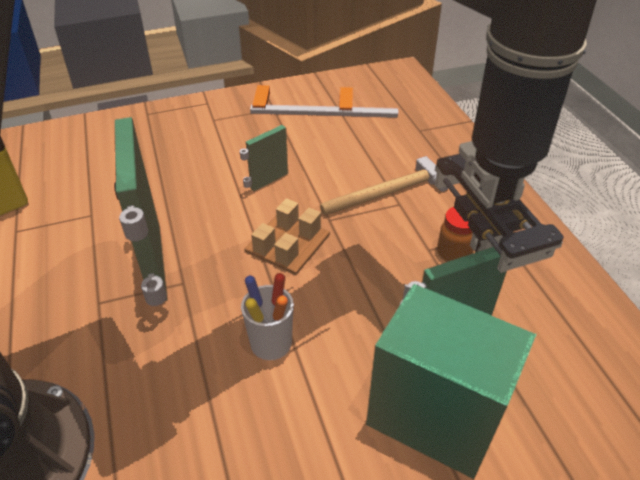

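Emit:
{"api": "carry_out", "payload": {"plan": [[0, -0.003, -0.001, 0, 0.004, -0.03], [0, -0.003, -0.001, 0, 0.004, -0.03], [0, 0, 0, 0, 0, 0], [0, 0, 0, 0, 0, 0]]}}

```text
time_s: 15.45
tcp_pos: [0.7046, 0.0182, 0.1537]
eef_rot: [-179.4, -0.7, -1.7]
contact_force: [-0.3, 2.1, -1.4]
gripper_width: 0.0009
```

```bash
python3 snap.py 15; python3 - <<'E'
from h import *
t=cv2.imread("pics/top15.png");crop(t,400,80,100,140,5,"t15.png")
s=cv2.imread("pics/side15.png");crop(s,390,180,140,130,5,"s15.png")
E
```

```text
15.55 [0.7046 0.0181 0.1535] [-179.44   -0.67   -1.71] [-0.9  3.4  0.7] [0.93 0.16 0.02] 0.00036573382572267896
```

View pics/t15.png

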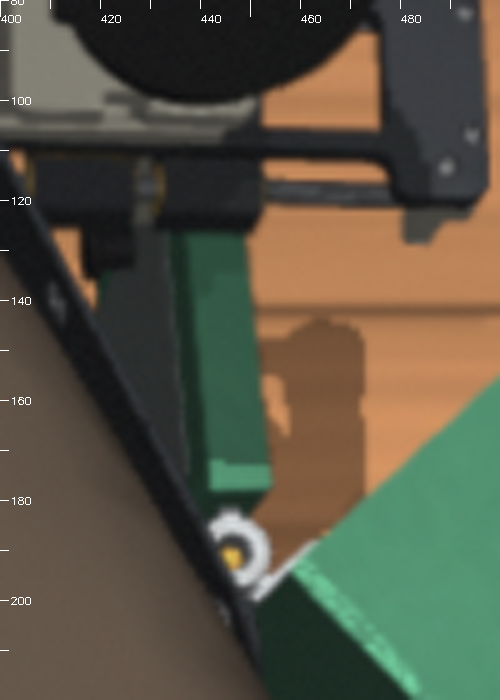

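View pics/s15.png

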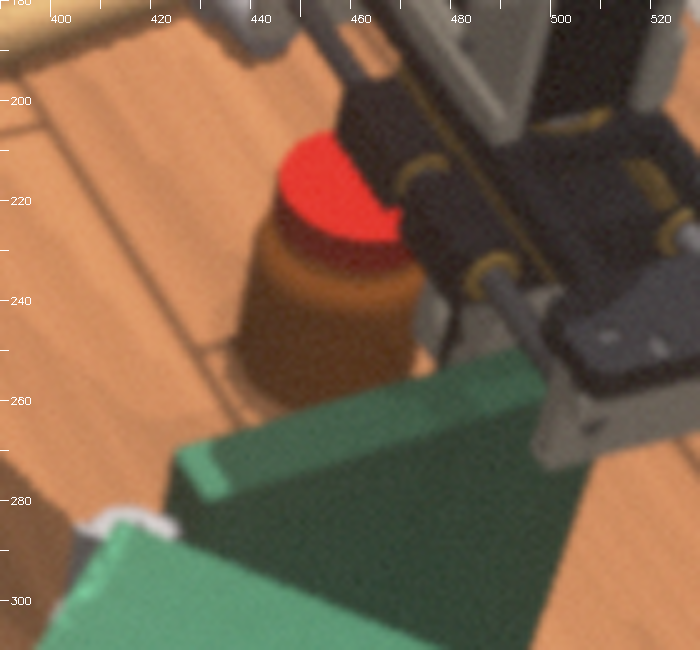

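Emit:
{"api": "carry_out", "payload": {"plan": [[0, -0.005, -0.001, 0, 0.005, -0.045], [-0.0005, -0.005, -0.001, -0.004, 0.004, -0.045], [-0.0005, -0.005, -0.001, -0.004, 0, -0.045], [-0.0005, -0.005, -0.001, 0, 0, -0.045], [-0.0005, -0.005, 0, 0, 0, -0.045], [-0.001, -0.005, 0, 0, 0, -0.045], [-0.001, -0.005, 0, 0, 0, -0.045]]}}

```text
time_s: 16.13
tcp_pos: [0.7098, -0.0108, 0.1543]
eef_rot: [-179.4, -1.3, -19.6]
contact_force: [3.4, 3.3, -0.6]
gripper_width: 0.0005
```

```bash
python3 snap.py 16; python3 - <<'E'
from h import *
t=cv2.imread("pics/top16.png");crop(t,400,80,130,140,5,"t16.png")
E
```

```text
16.2333 [ 0.7091 -0.0118  0.1542] [-179.47   -1.26  -19.6 ] [ 1.2  1.2 -0.1] [ 0.43 -0.39  0.08] 0.0002524556683762549
```

View pics/t16.png

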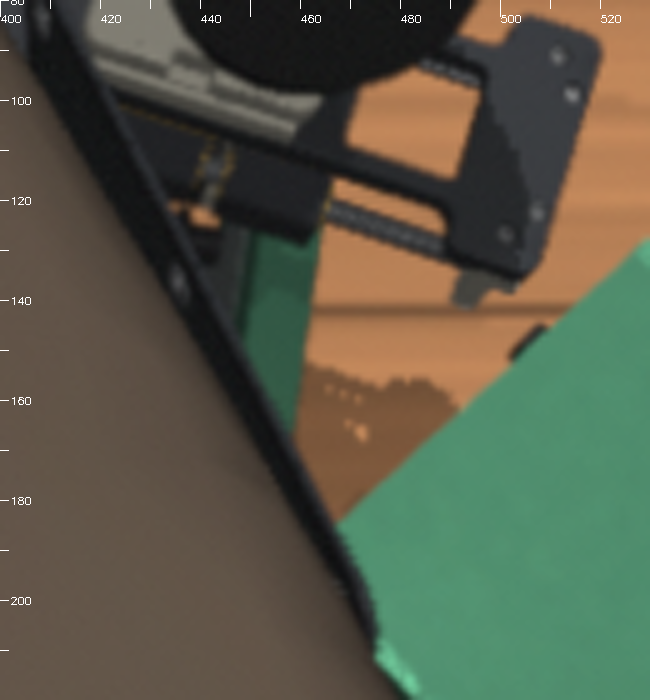

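Emit:
{"api": "carry_out", "payload": {"plan": [[-0.001, -0.005, -0.002, 0, 0.006, -0.02], [-0.0015, -0.005, -0.002, 0, 0.006, -0.02], [-0.0015, -0.005, -0.002, 0, 0.006, -0.025], [-0.002, -0.005, -0.001, 0, 0.006, -0.025], [-0.002, -0.005, 0, 0, 0, -0.025], [-0.002, -0.005, 0, 0, 0, -0.025], [-0.002, -0.005, 0, 0, 0, -0.025], [-0.002, -0.005, 0, 0, 0, -0.025]]}}

```text
time_s: 16.9
tcp_pos: [0.6932, -0.0562, 0.1463]
eef_rot: [179.8, 0.2, -31.1]
contact_force: [0.3, 0.7, 0.3]
gripper_width: 0.0003
```

```bash
python3 snap.py 17; python3 - <<'E'
from h import *
t=cv2.imread("pics/top17.png");crop(t,400,80,130,140,5,"t17.png")
s=cv2.imread("pics/side17.png");crop(s,390,180,150,130,5,"s17.png")
E
```

```text
17.0 [ 0.693  -0.0565  0.1464] [179.78   0.19 -31.11] [ 0.3 -0.5 -0.5] [ 0.04 -0.03 -0.04] 0.00048095183753546906
```

View pics/t17.png

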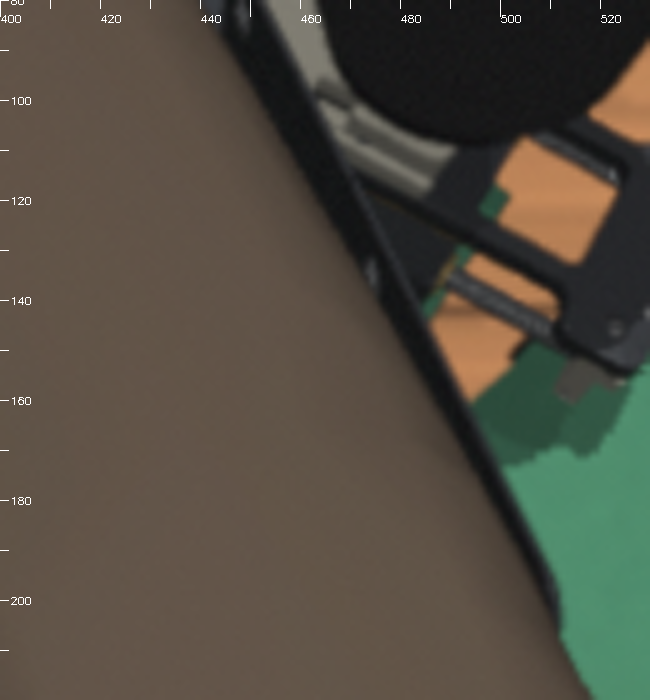

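View pics/s17.png

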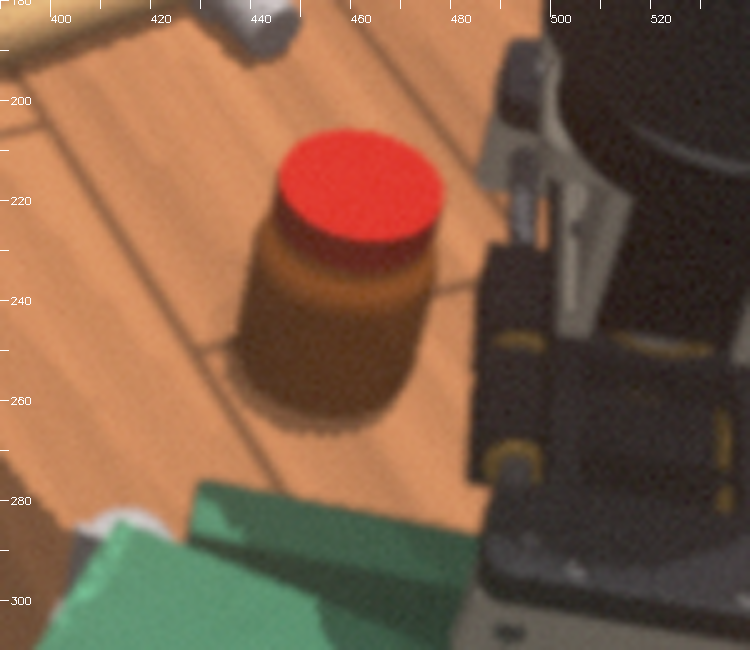

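Emit:
{"api": "carry_out", "payload": {"plan": [[-0.002, -0.0045, 0, 0, 0, -0.04], [-0.002, -0.0045, 0, 0, 0, -0.04], [-0.002, -0.0045, 0, 0, 0, -0.04], [-0.002, -0.004, 0, 0, 0, -0.04], [-0.002, -0.003, 0, 0, 0, -0.04], [-0.0015, -0.002, 0, 0, 0, -0.03], [0, 0, 0, 0, 0, 0]]}}

```text
time_s: 17.58
tcp_pos: [0.6798, -0.0803, 0.146]
eef_rot: [179.7, 0.3, -44.9]
contact_force: [-0.3, 0.1, 0.3]
gripper_width: 0.0007
```

```bash
python3 snap.py 18; python3 - <<'E'
from h import *
s=cv2.imread("pics/side18.png");crop(s,390,230,150,120,5,"s18.png")
E
```

```text
17.6833 [ 0.68  -0.08   0.146] [179.72   0.26 -44.72] [ 0.2  0.2 -1. ] [ 0.06 -0.05 -0.02] 0.0005597528918054268
```

View pics/s18.png

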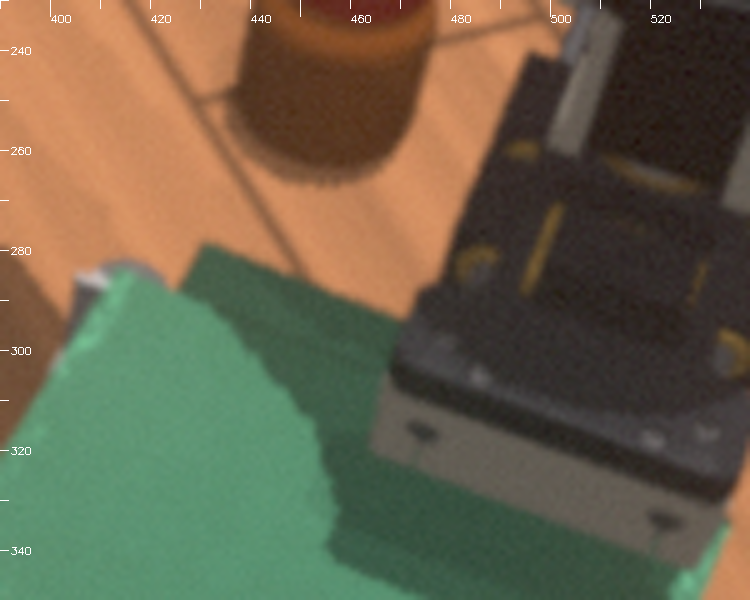

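View pics/top18.png

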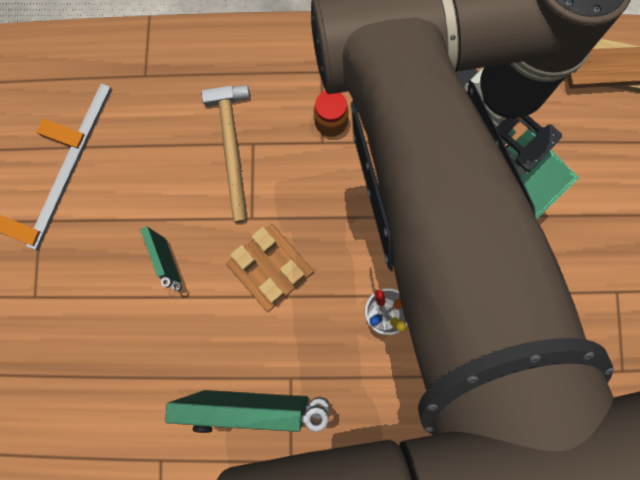

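Emit:
{"api": "carry_out", "payload": {"plan": [[-0.0015, -0.0013, 0, 0, 0, -0.02], [-0.0015, -0.0013, 0, 0, 0, -0.02], [-0.0015, -0.0013, 0, 0, 0, -0.015], [-0.0015, -0.0013, 0, 0, 0, 0], [0, 0, 0, 0, 0, 0]]}}

```text
time_s: 18.1
tcp_pos: [0.6777, -0.0824, 0.1462]
eef_rot: [-179.8, 0.1, -48.0]
contact_force: [-0.5, -0.8, 0.8]
gripper_width: 0.0004
```

Emit:
{"api": "carry_out", "payload": {"plan": [[-0.0015, -0.0013, 0, 0, 0, 0], [-0.0015, -0.0013, 0, 0, 0, 0], [-0.0015, -0.0013, 0, 0, 0, 0], [-0.0015, -0.0013, 0, 0, 0, 0], [0, 0, 0, 0, 0, 0]]}}

```text
time_s: 18.52
tcp_pos: [0.678, -0.0822, 0.1466]
eef_rot: [-179.0, -0.2, -48.0]
contact_force: [-0.5, -0.0, -0.5]
gripper_width: 0.0002
```

Emit:
{"api": "carry_out", "payload": {"plan": [[-0.003, -0.0027, 0, -0.01, 0.007, 0], [-0.003, -0.0027, 0, 0, 0, 0], [0, 0, 0, 0, 0, 0]]}}

```text
time_s: 18.77
tcp_pos: [0.6783, -0.082, 0.1469]
eef_rot: [-178.9, -0.6, -47.9]
contact_force: [0.2, -0.3, -0.4]
gripper_width: 0.0005
```

```bash
python3 snap.py 19; python3 - <<'E'
from h import *
s=cv2.imread("pics/side19.png");crop(s,390,230,150,120,5,"s19.png")
E
```

```text
18.8667 [ 0.6777 -0.0826  0.1469] [-179.01   -0.54  -47.95] [ 3.4  4.7 -1.3] [ 1.67 -1.16  0.06] 0.0006296585053957812
```

View pics/s19.png

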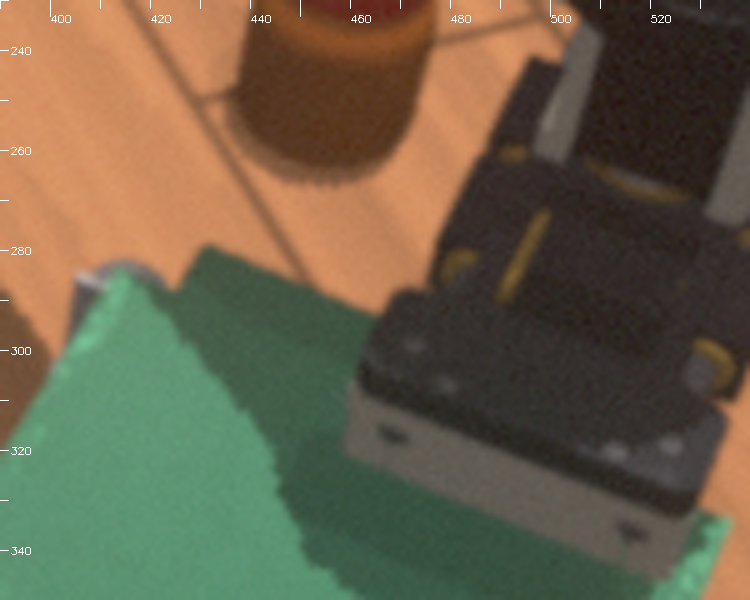

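Emit:
{"api": "carry_out", "payload": {"plan": [[0.006, 0.005, 0, -0.004, 0.01, 0], [0.015, 0.013, 0, 0, 0, 0], [0.015, 0.013, 0.01, 0, 0, 0], [0.01, 0.01, 0.03, 0, 0, 0], [0, 0, 0.04, 0, 0, 0], [0, 0.01, 0.03, 0, 0, 0], [0, 0.03, 0, 0, 0, 0], [0, 0.03, 0, 0, 0, 0], [0, 0.03, 0, 0, 0, 0], [0, 0.03, 0, 0, 0, 0], [0, 0.03, 0, 0, 0, 0], [0, 0.02, 0, 0, 0, 0]]}}

```text
time_s: 19.87
tcp_pos: [0.7175, 0.1335, 0.2605]
eef_rot: [178.5, -0.0, -48.9]
contact_force: [-0.1, -0.9, 0.3]
gripper_width: 0.0003
```

```bash
python3 snap.py 20; python3 - <<'E'
from h import *
s=cv2.imread("pics/side20.png");crop(s,380,250,160,150,4,"s20.png")
t=cv2.imread("pics/top20.png");crop(t,415,95,170,160,4,"t20.png")
E
```

```text
19.9667 [0.7175 0.1346 0.2599] [ 1.7846e+02 -1.0000e-02 -4.8770e+01] [ 0.3  0.5 -1.2] [ 0.07 -0.03  0.01] 0.0003215206551238697
```

View pics/s20.png

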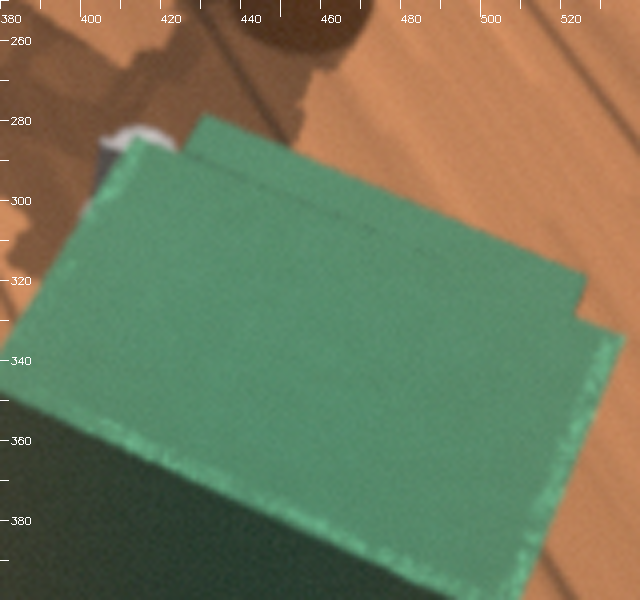

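View pics/t20.png

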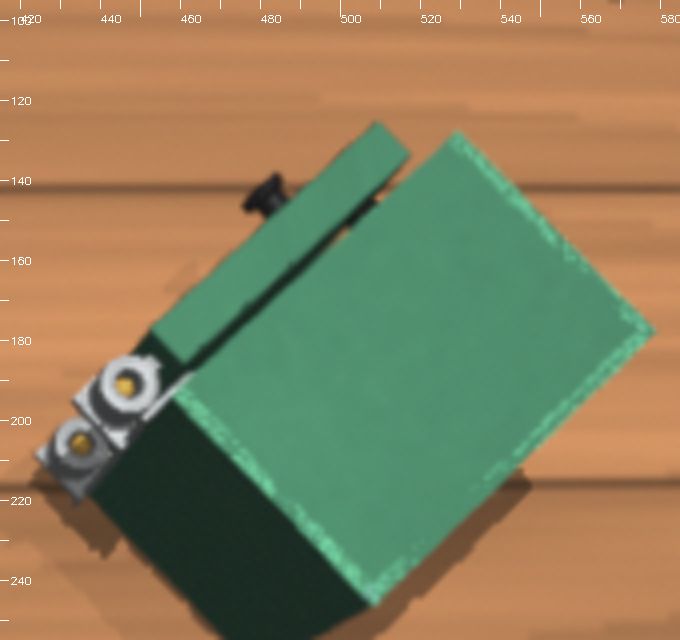

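```bash
python3 - <<'E'
from pose import *
yaw=np.radians(41.74);c,s=np.cos(yaw),np.sin(yaw)
for u,cam,k,o in(((376,122),"top",4,(415,95)),((411,154),"top",4,(415,95)),((151,328),"top",4,(415,95)),((187,363),"top",4,(415,95)),((586,273),"side",4,(380,250)),((205,113),"side",4,(380,250))):
    w=atz(cam,px(u,*o,k),.185)[:2]-[.5807,-.1249];print(u,(1000*np.array([c*w[0]+s*w[1],-s*w[0]+c*w[1]])).round(1))
for z in(.165,.065): print(((proj("top",[.5794,-.0165,z])[0]-[415,95]+.4)*4).round(0))
E
```

```text
(376, 122) [ 79.4 -60.5]
(411, 154) [ 60.9 -61.4]
(151, 328) [79.6 65.3]
(187, 363) [60.3 64.7]
(586, 273) [ 76.8 -62.6]
(205, 113) [79.2 64.7]
[126. 384.]
[ 84. 442.]
```

The door is shut and parallel to the cabinet, with both pins seated in their tubes and the arm clear. Handing in.

```bash
python3 - <<'E'
from plant import r
print(r.close_job())
E
```

```text
the job is handed in; nothing more can be done
None
```

I hung the middle-sized door on both pins while it stood about 89° open. I then let go, pushed it shut from its outer face with closed fingers, withdrew, and handed the job in at about 20 s. No verdict was reported.

**Last checks:**
- **Shut:** in the final top picture the free edge is at cabinet x ≈ 70 mm, against 71 mm for fully shut, and the door is parallel to the cabinet. One free corner read about 3 mm lower in the side picture, still within the 10 mm allowed.
- **Home:** both tube rings are within about 1 mm of where they should appear when fully home, with the pins visible in the bores. The tool height at release was 0.6 mm above the computed home height. I did not measure the door's final tilt separately.
- **Let go:** the arm is clear, with wrist force near zero.
- **Other objects:** the pot, jar and hammer look unmoved in the late pictures. I did not measure their positions again.

**What went wrong or disagreed:**
- **First transfer:** the arm fell short in x and sagged. The door touched the cabinet's hinge strip or upper bracket with about 24 N on the wrist, so I backed off.
- **Second approach:** a second, lighter contact followed under the upper bracket, and I lowered the door clear of it. I then re-aligned from the pictures, and the door lowered almost without force.
- **Swing:** at about half open the push met a few newtons of resistance, which I took for hinge friction.

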